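Top plate onto the filter pack

TASK

A thin aluminium plate lies flat in the shallow channel of the plywood stand, with no room for fingers beside it: slide it along the channel until one end hangs well out over the open end of the stand while it still lies flat, then grip that end and stack the plate flat on top of the grey filter box, lined up squarely with the equal plate under the box. Let go of it there. Do not let the plate fall to the desk, do not shove or tip the filter box, and leave the morse key, mug and screwdriver alone.

Things in the scene. Friction and masses are not known exactly. Their poses are not given: they have to be found in the camera images.
- plate: Loose bare aluminium plate, 50 (x) x 180 (y) x 3 (z) mm, about 75 g, small dark dots at its ends (marks only). Origin at the centre of its underside, y along its length, z up. Starts flat in the stand's channel, wholly within its length. A half turn makes no difference. It slides easily: a shut fingertip pressing it lightly (about 5 N) from above drags it along.
- end_a (a point): Middle of the plate's +y end, 90 mm from the plate's centre, at mid thickness.
- end_b (a point): Middle of the plate's -y end, 90 mm from the plate's centre, at mid thickness.
- riser: Plywood stand fixed to the desk, left or right: board 120 (x) x 240 (y) x 18 mm, top 70 mm above the desk; along each long side a rail 27 mm wide, 10 mm high, so a channel 66 mm wide runs along y, open at both ends. Two upright panels 18 mm thick under it at y +-85 mm. Origin on the desk under the board's centre, z up. One open end faces the filter pack's side.
- pack: Loose filter pack, 0.6 kg, on the desk on the other side from the stand: bottom plate 50 (x) x 180 (y) x 3 mm like the loose plate, flat grey box 50 x 80 (y) x 45 mm fixed on its middle, top 48 mm above the desk; plate ends stick out 50 mm. Two brass stubs (dia 12) stick out 12 mm from each long side at y +-20, 24 mm up. Origin: centre of underside, y along its length, z up.
- pack_top (a point): Centre of the flat top of the grey box, 48 mm above the pack's origin: the centre of the plate's underside belongs here.
- key: Bystander: morse key, dark wood base 70 x 100 mm, brass lever with a black knob, 52 mm high, loose. Origin at the centre of its underside.
- mug: Bystander: white mug, 80 mm in diameter, 90 mm high, loose, handle at its +y side. Origin at the centre of its underside.
- screwdriver: Bystander: screwdriver 200 mm long lying loose at the far right of the work, along its x axis.
There are look-alikes about, which are no part of the job. Of the things that look like the pack, take the one that is farthest from the robot's base at the start. Several things have the shape of the plate; the one meant has the colours described above.

How it is judged:
By the outcome, as a careful person would: the job done as asked, in the order asked, and still so for the second after the job is handed in, with the robot touching nothing.
It also fails if it takes over 61 s, if anything falls off the work surface, if the arm or the gripper's body presses on something with over 40 N, if the wrist force passes 120 N, or if a joint passes its speed limit or range.

ROBOT

A 6-joint arm with a two-finger parallel gripper is mounted at the origin on the work surface. World frame = base frame: x ahead of the robot, y to its left, z up, the work surface at z = 0. Lengths are in m, angles in rad, forces in N, time in s.
With the tool pointing down it reaches from about 0.375 to 0.9 m from the base axis. Payload 3.1 kg.
Tool frame: the origin (TCP) lies at the very end of the fingers, on their centre line; the grasp point (between the pads) lies robot.grasp_offset behind it (robot.grasp_offset is the distance from the TCP to the grasp point, in m); z points along the fingers, y is the direction in which the jaws open and shut (so a half turn about z gives the same grasp; the last joint's range is limited). The gripper opens to 87 mm and grips with 3 to 60 N. Pads are 19 mm wide; open, the fingers measure 117 mm over their backs; the gripper's body (75 mm by 190 mm) begins 51 mm behind the grasp point.
Start: joints at [1.077, 0.527, 1.433, -0, 1.181, -0.178], TCP at [0.193, 0.594, 0.202] pointing down, gripper open.
Joint ranges: [-3.08, 3.08], [-0.75, 2.2], [0.22, 2.44], [-1.43, 4.57], [0, 2.65], [-2.85, 2.85]. Speed limits (rad/s): [2.79, 2.79, 3.14, 3.14, 3.14, 3.14].

INTERFACE

Orientations are given as a unit quaternion [x, y, z, w].
In Python, from rig import robot gives the robot as it stands.
- The arm moves only by the tool drive_tool, never from a script. Its argument "targets" is one flat list of numbers, 6 for each row, row after row: the shift along the tool's x, y, z in cm, then the turn, a rotation vector about the tool's x, y, z in degrees. A call has 1 to 12 rows; each row is the pose to reach, as a shift and turn from the pose commanded when the call began, along the tool's axes at that moment; what a row does not reach only later rows make up. A row lasts 1/12 s, in which the tool goes at most 41.7 mm and 7.16 degrees, less where a joint would pass 70% of its speed; a pose out of reach is approached as far as the arm can. A call with a gripper value outside its range is refused whole. "grip" is the gripper command: -1 is fully open, 1 is shut, values between are in proportion, set as the call begins (left out, the last holds). The fingers move at their own pace and stop on an object; "squeeze" is the grip in N (left out, the last holds). Time passes only in rows, so rows that repeat a pose let the fingers close. It gives the time, the measured TCP pose, the force and the opening at its end, in the units of the state.
- robot.get_obs(): the state, without advancing time (a new reading comes with each control period).
- robot.camera(name): name is "side" or "top"; returns (picture, depth): 384x512x3 uint8, red, green, blue; 384x512 float32, m along the optical axis (not along the pixel's ray), 0 where there is no reading.
- robot.calibration(name): a dict with "mtx" (3x3 intrinsics, pixels), "distortion" ([k1, k2, p1, p2, k3] as OpenCV has them; the pictures are not rectified), "R" (3x3) and "t" (3): a world point X has camera coordinates R X + t. Camera axes: x right, y down, z forward; pixel columns grow to the right and rows downward; lengths in m; the calibration is good to about 2 mm. A picture is of the moment at which its call begins. calibration takes no time and is no camera call.
- robot.hand_in(): hands the job in, once; it reports no verdict.
The state is a dict: "time": time; "q": joint angles; "joint_velocities": joint speeds; "joint_torque": joint torques, N m; "position": TCP position; "tool_rot": TCP orientation; "ft_force": force on the tool from outside, world axes, zero at the start; "moment": the same for the moment, N m; "grip_width": finger opening in m.
Only numpy, scipy, OpenCV 4.12 (cv2) and the standard library are available. Lean on these libraries where they do the work, as an engineer would, in place of code of your own. Each camera call takes 0.05 s, during which the arm holds its last target.

## Working session

There is one attempt and no reset: what is moved stays moved. The work goes in short steps, Python scripts to look and compute and a tool call to move; the robot and the scene stay as the last step left them, time stands still between calls to the robot, and variables do not carry over. Pictures are saved under pics/ and viewed, and the job is handed in when it is done.

Besides the shell and the picture viewer there is one more tool, called after "Emit:" as a command line: name --argument value ..., lists and objects as JSON in quotes. drive_tool: Moves the arm, as the interface text tells. Its arguments: {"type":"object","properties":{"targets":{"type":"array","items":{"type":"number"}},"grip":{"type":"number"},"squeeze":{"type":"number"}},"required":["targets"]}

```bash
mkdir -p pics; ls; python3 - <<'E'
from rig import robot
import cv2, numpy as np
print(robot.get_obs(), robot.grasp_offset)
for n in ("side","top"):
    p,d=robot.camera(n); np.savez(f"{n}0.npz",p=p,d=d)
    cv2.imwrite(f"pics/{n}0.png",cv2.resize(p[:,:,::-1],(800,600),interpolation=cv2.INTER_CUBIC))
    c=robot.calibration(n); print(n,{k:np.round(v,4).tolist() for k,v in c.items()})
E
```

```text
pics
{'time': 0.0, 'q': array([ 1.07749302e+00,  5.28430967e-01,  1.43391808e+00, -2.80727212e-06,
        1.18137933e+00, -1.78526552e-01]), 'joint_velocities': array([ 0.00118919, -0.00172931,  0.00184875,  0.00033237,  0.00016895,
        0.00062251]), 'joint_torque': array([ 8.88087252e-04, -4.40054655e+01, -1.76585716e+01,  6.32681837e-02,
        5.83232555e-02, -1.46199463e-04]), 'position': array([0.19311593, 0.59359667, 0.20058828]), 'tool_rot': array([ 1.56738782e-01,  9.87639516e-01, -1.00860658e-03, -3.50777394e-04]), 'ft_force': array([-0.34028062,  0.55480716,  0.32624015]), 'moment': array([-0.05833671, -0.06630663,  0.01075158]), 'grip_width': 0.08730021088884048} 0.0187
side {'mtx': [[349.1918, 0.0, 256.4846], [0.0, 349.1918, 186.1956], [0.0, 0.0, 1.0]], 'distortion': [0.0359, 0.0, 0.0, 0.0, 0.0], 'R': [[0.7268, -0.6867, 0.0108], [-0.4902, -0.5297, -0.6922], [0.4811, 0.4978, -0.7216]], 't': [-0.3858, 0.3113, 0.734]}
top {'mtx': [[473.8738, 0.0, 256.855], [0.0, 473.8738, 190.3973], [0.0, 0.0, 1.0]], 'distortion': [-0.1917, 0.0, 0.0, 0.0, 0.0], 'R': [[-0.0218, -0.9997, 0.008], [-0.9855, 0.0202, -0.1687], [0.1685, -0.0115, -0.9856]], 't': [0.0055, 0.5559, 1.0522]}
```

View pics/top0.png

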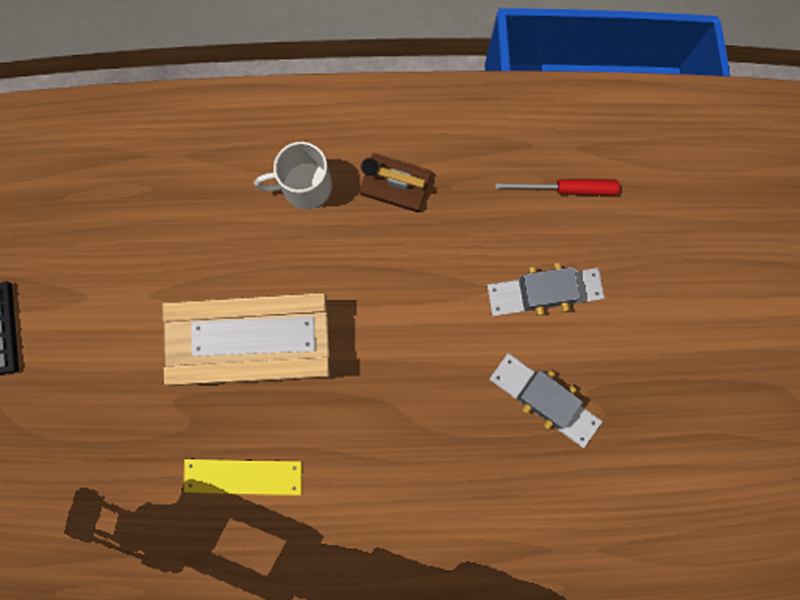

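View pics/side0.png

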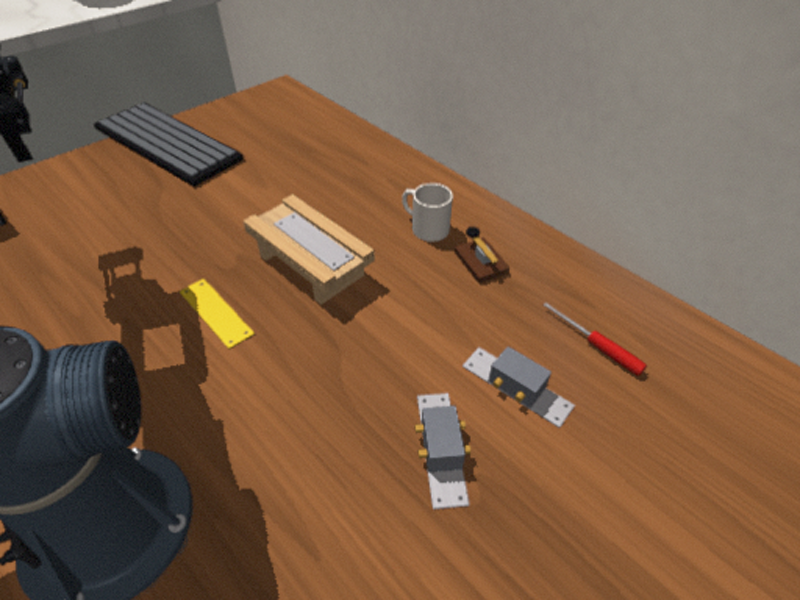

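The top view (800x600 scale) shows the aluminium plate in the stand at (253,335), a yellow look-alike at (243,477), and two packs at (547,290) and (547,400). The upper pack should be the farther one from the base. Next I'll measure everything.

```bash
cat > h.py <<'E'
import numpy as np, cv2
from rig import robot
def cal(n):
    c=robot.calibration(n); return [np.array(c[k],float) for k in("mtx","distortion","R","t")]
def rays(n,uv):
    K,D,R,t=cal(n); p=cv2.undistortPoints(np.array(uv,float).reshape(-1,1,2),K,D).reshape(-1,2)
    d=np.c_[p,np.ones(len(p))]@R; return -R.T@t,d
def onplane(n,uv,z):
    C,d=rays(n,uv); return C+d*((z-C[2])/d[:,2])[:,None]
def cloud(n,depth):
    v,u=np.mgrid[0:384,0:512]; K,D,R,t=cal(n)
    p=cv2.undistortPoints(np.stack([u,v],-1).reshape(-1,1,2).astype(float),K,D).reshape(-1,2)
    X=np.c_[p,np.ones(len(p))]*depth.reshape(-1,1)
    return ((X-t)@R).reshape(384,512,3)
def proj(n,X):
    K,D,R,t=cal(n); return cv2.projectPoints(np.array(X,float).reshape(-1,1,3),cv2.Rodrigues(R)[0],t,K,D)[0].reshape(-1,2)
def tri(uvA,uvB):
    out=[]
    for a,b in zip(uvA,uvB):
        C1,d1=rays("top",a);C2,d2=rays("side",b)
        A=np.c_[d1[0],-d2[0]]; s=np.linalg.lstsq(A,C2-C1,rcond=None)[0]
        P,Q=C1+s[0]*d1[0],C2+s[1]*d2[0]; out.append(np.r_[(P+Q)/2,np.linalg.norm(P-Q)])
    return np.array(out)
def blobs(n,p,amin=60):
    hsv=cv2.cvtColor(p,cv2.COLOR_RGB2HSV); H,S,V=[hsv[...,i] for i in range(3)]
    m={"alu":(S<40)&(V>140),"grey":(V>60)&(V<=140)&(S<75)&((H>90)|(S<30)),"wood":(H>10)&(H<26)&(S>60)&(V>165)}
    r={}
    for k,mm in m.items():
        cs,_=cv2.findContours(mm.astype(np.uint8),cv2.RETR_EXTERNAL,cv2.CHAIN_APPROX_NONE)
        r[k]=[c for c in cs if cv2.contourArea(c)>amin]
    return r
E
python3 - <<'E'
from h import *
for n in("top","side"):
    f=np.load(n+"0.npz"); P=cloud(n,f["d"])
    for k,cs in blobs(n,f["p"]).items():
        for c in cs:
            r=cv2.minAreaRect(c); m=np.zeros((384,512),np.uint8); cv2.drawContours(m,[c],-1,1,-1); m=cv2.erode(m,np.ones((3,3)))
            q=P[(m>0)&(f["d"]>0)]
            if r[0][1]<60 and n=="top": continue
            print(n,k,np.round(r[0],1),np.round(r[1],1),round(r[2],1),cv2.contourArea(c),"med",np.round(np.median(q,0),4) if len(q) else None, np.round(np.percentile(q[:,2],[5,95]),4) if len(q) else None)
for n,b in(("top",(290,150,400,300)),("side",(255,205,380,335)),("top",(90,170,230,260)),("side",(140,110,250,200))):
    p=np.load(n+"0.npz")["p"]; x0,y0,x1,y1=b
    s=min(800//(x1-x0),600//(y1-y0)); cv2.imwrite(f"pics/c_{n}{x0}.png",cv2.resize(p[y0:y1,x0:x1,::-1],None,fx=s,fy=s,interpolation=cv2.INTER_CUBIC)); print(n,b,s)
E
```

```text
top alu [371.4 272.3] [18.8 20.6] 35.0 281.0 med [ 0.3551 -0.2799  0.003 ] [-0.001   0.0064]
top alu [327.1 239.9] [21.  20.9] 35.5 405.5 med [ 0.4398 -0.172   0.0027] [-0.0003  0.0064]
top alu [161.7 214.9] [21.8 78.3] 87.7 1599.0 med [0.4999 0.21   0.0728] [0.0696 0.076 ]
top alu [323.1 190.1] [20.4 20.2] 80.5 371.0 med [ 0.5608 -0.1674  0.0031] [-0.0005  0.0066]
top alu [379.1 181.8] [20.  10.8] 78.7 182.0 med [ 0.5801 -0.3083  0.003 ] [-0.0007  0.0066]
top alu [188.4 110.7] [32.3 43. ] 40.9 856.5 med [0.772  0.1501 0.0234] [0.0022 0.0872]
top grey [352.7 256.5] [40.2 23.6] 36.9 812.0 med [ 0.3988 -0.2218  0.0478] [0.043  0.0512]
top grey [353.4 184. ] [22.8 41.9] 81.9 783.0 med [ 0.5686 -0.2329  0.0475] [0.0031 0.0511]
top grey [189.4 122.6] [23.5 45.8] 76.9 298.5 med [0.7143 0.1286 0.0484] [0.021  0.0723]
top grey [190.8 105.9] [26.8 29.3] 32.5 583.5 med [0.7763 0.1529 0.0204] [0.0022 0.0716]
top wood [156.1 216.7] [ 53. 106.] 86.7 5291.0 med [0.4951 0.2225 0.0744] [0.0685 0.082 ]
top wood [256.8 112.9] [28.2  4.6] 17.1 95.5 med [ 0.7451 -0.0108  0.0442] [0.0403 0.0463]
side alu
[... 1220 characters left out ...]
 2.5 425.0 med [0.7209 0.1158 0.0498] [0.0179 0.081 ]
side grey [276.5 124.5] [11. 21.] 90.0 187.0 med [0.7774 0.1662 0.0682] [0.0493 0.0823]
side grey [255.5 116. ] [232. 511.] 90.0 56148.5 med [1.3898 0.3109 0.0083] [-0.3165  0.2783]
side grey [66.5  2. ] [ 4. 35.] 90.0 103.0 med [0.6075 1.2748 0.1864] [0.1849 0.1885]
side wood [138.  200.2] [50.  19.6] 47.7 778.5 med [0.2972 0.2268 0.0033] [0.0009 0.0054]
side wood [192.9 154.4] [76.7 25.9] 35.5 803.0 med [0.4572 0.2349 0.0795] [0.0688 0.0816]
side wood [209.5 143.5] [65.7  7.9] 34.5 436.0 med [0.5442 0.217  0.0801] [0.0784 0.0821]
top (290, 150, 400, 300) 4
side (255, 205, 380, 335) 4
top (90, 170, 230, 260) 5
side (140, 110, 250, 200) 6
```

View crop.

View pics/c_top290.png

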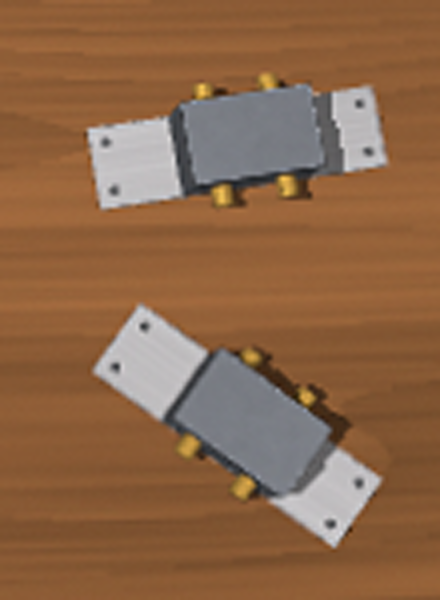

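View pics/c_top90.png

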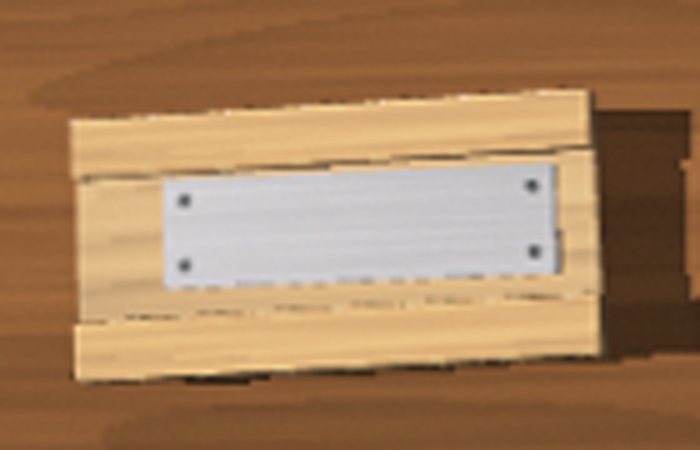

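```bash
python3 - <<'E'
from h import *
from scipy.spatial.transform import Rotation as Rn
def mr(X):
    r=cv2.minAreaRect((X[:,:2]*1000).astype(np.float32)); b=cv2.boxPoints(r)
    e=[b[1]-b[0],b[2]-b[1]]; l=max(e,key=np.linalg.norm); a=np.degrees(np.arctan2(l[1],l[0]))
    return np.round(r[0],1),np.round(r[1],1),round((a+180)%180,2)
sel={"top":{"plate":("alu",(161.7,214.9),.073),"box":("grey",(353.4,184),.048),"pe1":("alu",(323.1,190.1),.003),"pe2":("alu",(379,181.8),.003)},
"side":{"plate":("alu",(200.3,153.2),.073),"box":("grey",(330.9,240),.048),"pe1":("alu",(307.4,232),.003),"pe2":("alu",(357.3,262.5),.003)}}
for n in sel:
    f=np.load(n+"0.npz"); B=blobs(n,f["p"]); P=cloud(n,f["d"]); pe=[]
    for k,(col,c0,z) in sel[n].items():
        c=min(B[col],key=lambda c:np.hypot(*(np.array(cv2.minAreaRect(c)[0])-c0)))
        X=onplane(n,c.reshape(-1,2),z)
        if k[:2]=="pe": pe.append(X)
        print(n,k,*mr(X))
    print(n,"packplate",*mr(np.vstack(pe)))
    # rails by depth
    m=(P[...,2]>.0775)&(P[...,2]<.084)&(P[...,0]>.4)&(P[...,0]<.6)&(P[...,1]>.05)&(P[...,1]<.4)
    print(n,"rails",*mr(P[m]), np.median(P[m],0))
o=robot.get_obs(); R=Rn.from_quat(o["tool_rot"]).as_matrix(); print(np.round(R,4))
E
```

```text
top plate [499.9 210.6] [ 49.5 178.8] 91.3
top box [ 566.5 -233.4] [54.  99.7] 96.82
top pe1 [ 560.8 -167.6] [49.6 49.7] 96.88
top pe2 [ 579.  -307.8] [49.5 27.6] 7.51
top packplate [ 569.1 -232.2] [ 49.7 180.1] 97.35
top rails [495.2 222.2] [120.6 240.2] 92.46 [0.46540616 0.22237062 0.07996924]
side plate [501.7 213.1] [ 51.7 179.2] 91.37
side box [ 555.7 -234.4] [78.2 79.8] 97.75
side pe1 [ 561.8 -165.5] [50.8 46.9] 9.21
side pe2 [ 580.8 -306.4] [49.4 27.9] 7.74
side packplate [ 571.1 -231. ] [ 50.8 179.9] 97.87
side rails [496.1 222.4] [121.8 240. ] 92.82 [0.46337457 0.21189053 0.08003663]
[[-9.509e-01  3.096e-01 -9.000e-04]
 [ 3.096e-01  9.509e-01 -1.700e-03]
 [ 3.000e-04 -1.900e-03 -1.000e+00]]
```

The enlarged crop confirms the target. Of the two packs, the one at 800-px (547,290), about (0.570,-0.232), is 0.61 m out; the one at (547,400) is 0.46 m out, so it's the upper one. The bare aluminium plate is the one in the channel, at about (0.501,0.212), and the yellow one is a decoy.

Its top measures about 73 mm in both views. The stand axis is at 92.6° and its near end is at y≈0.1025.

```bash
cat > go.py <<'E'
import sys
from h import *
from scipy.spatial.transform import Rotation as Rn
# go.py x y z yaw(tool y axis heading, deg)
x,y,z,a=map(float,sys.argv[1:5]); a=np.radians(a)
o=robot.get_obs(); R=Rn.from_quat(o["tool_rot"]).as_matrix()
ty=np.array([np.cos(a),np.sin(a),0]); tz=np.array([0,0,-1.]); tx=np.cross(ty,tz)
G=np.c_[tx,ty,tz]
print("t",o["time"],"pos",np.round(o["position"],4),"shift cm",np.round(R.T@(np.array([x,y,z])-o["position"])*100,2),"rotvec deg",np.round(Rn.from_matrix(R.T@G).as_rotvec(degrees=True),2),"q",np.round(o["q"],3),"F",np.round(o["ft_force"],2),"yaw",np.degrees(np.arctan2(R[1,1],R[0,1])),"w",o["grip_width"])
print("axes x,y heading",np.round(R[:,0],4),np.round(R[:,1],4),np.round(R[:,2],4))
E
python3 go.py 0.500 0.252 0.11 2.3
```

```text
t 0.1 pos [0.1931 0.5936 0.2007] shift cm [-39.76 -22.97   9.1 ] rotvec deg [-1.100e-01  5.000e-02  6.966e+01] q [ 1.077  0.528  1.434 -0.     1.181 -0.178] F [-0.88 -0.86  0.09] yaw 71.96299860302003 w 0.0869394648189696
axes x,y heading [-9.509e-01  3.096e-01  3.000e-04] [ 0.3096  0.9509 -0.0019] [-9.0e-04 -1.7e-03 -1.0e+00]
```

Emit:
drive_tool --targets '[-39.8, -23.0, 8.0, 0, 0, 69.7, -39.8, -23.0, 8.0, 0, 0, 69.7, -39.8, -23.0, 8.0, 0, 0, 69.7, -39.8, -23.0, 8.0, 0, 0, 69.7, -39.8, -23.0, 8.0, 0, 0, 69.7, -39.8, -23.0, 8.0, 0, 0, 69.7, -39.8, -23.0, 8.0, 0, 0, 69.7, -39.8, -23.0, 8.0, 0, 0, 69.7, -39.8, -23.0, 8.0, 0, 0, 69.7, -39.8, -23.0, 8.0, 0, 0, 69.7, -39.8, -23.0, 8.0, 0, 0, 69.7, -39.8, -23.0, 8.0, 0, 0, 69.7]' --grip 1 --squeeze 40

```text
time: 1.1
position: [0.5052, 0.2477, 0.1204]
tool_rot: [0.695, 0.719, 0.0, 0.001]
ft_force: [-0.2, -0.3, 0.4]
grip_width: 0.015
```

```bash
python3 go.py 0.500 0.252 0.08 2.3
```

```text
t 1.1 pos [0.5052 0.2477 0.1204] shift cm [ 0.45 -0.51  4.04] rotvec deg [ 0.12  0.09 -0.33] q [ 0.259  0.552  1.669 -0.003  0.919  0.226] F [-0.21 -0.3   0.39] yaw 1.9689105171910537 w 0.014965145669884806
axes x,y heading [-0.0344  0.9994 -0.0016] [0.9994 0.0344 0.0021] [ 0.0022 -0.0016 -1.    ]
```

Emit:
drive_tool --targets '[0, 0, 2, 0, 0, 0, 0, 0, 3.7, 0, 0, 0, 0, 0, 3.7, 0, 0, 0, 0, 0, 3.7, 0, 0, 0, 0, 0, 3.7, 0, 0, 0, 0, 0, 3.7, 0, 0, 0]'

```text
time: 1.6
position: [0.5012, 0.2531, 0.0856]
tool_rot: [0.693, 0.721, 0.001, 0.0]
ft_force: [0.7, -0.7, 0.1]
grip_width: 0.0003
```

```bash
python3 go.py 0.500 0.252 0.073 2.3
```

```text
t 1.6 pos [0.5012 0.2531 0.0856] shift cm [-0.1  -0.12  1.26] rotvec deg [ 0.11 -0.03  0.02] q [0.269 0.604 1.697 0.    0.839 0.228] F [ 0.66 -0.75  0.1 ] yaw 2.316152754224075 w 0.00033806899251614595
axes x,y heading [-4.040e-02  9.992e-01  5.000e-04] [0.9992 0.0404 0.0019] [ 1.9e-03  5.0e-04 -1.0e+00]
```

Approach the plate slowly.

Emit:
drive_tool --targets '[0, 0, 0.4, 0, 0, 0, 0, 0, 0.8, 0, 0, 0, 0, 0, 1.1, 0, 0, 0, 0, 0, 1.2, 0, 0, 0, 0, 0, 1.2, 0, 0, 0, 0, 0, 1.2, 0, 0, 0]'

```text
time: 2.1
position: [0.5006, 0.2524, 0.0724]
tool_rot: [0.693, 0.721, -0.0, -0.0]
ft_force: [-1.0, 0.4, 0.4]
grip_width: 0.0003
```

Emit:
drive_tool --targets '[0, 0, 0.05, 0, 0, 0, 0, 0, 0.1, 0, 0, 0, 0, 0, 0.1, 0, 0, 0]'

```text
time: 2.35
position: [0.5007, 0.2523, 0.0715]
tool_rot: [0.693, 0.721, 0.0, 0.0]
ft_force: [-0.4, -0.1, -0.4]
grip_width: 0.0003
```

Emit:
drive_tool --targets '[0, 0, 0.05, 0, 0, 0, 0, 0, 0.1, 0, 0, 0, 0, 0, 0.1, 0, 0, 0]'

```text
time: 2.6
position: [0.5007, 0.2523, 0.0705]
tool_rot: [0.693, 0.721, -0.0, -0.0]
ft_force: [-0.1, 0.5, 0.7]
grip_width: 0.0001
```

Emit:
drive_tool --targets '[0, 0, 0.05, 0, 0, 0, 0, 0, 0.1, 0, 0, 0, 0, 0, 0.1, 0, 0, 0]'

```text
time: 2.85
position: [0.5006, 0.2523, 0.0695]
tool_rot: [0.693, 0.721, -0.0, -0.0]
ft_force: [-0.7, -0.8, -0.0]
grip_width: 0.0005
```

```bash
cat > look.py <<'E'
import sys
from h import *
tag=sys.argv[1]; n=sys.argv[2]; x0,y0,x1,y1=map(int,sys.argv[3:7])
p,d=robot.camera(n); np.savez(f"{n}_{tag}.npz",p=p,d=d)
s=min(800//(x1-x0),600//(y1-y0)); cv2.imwrite(f"pics/{n}_{tag}.png",cv2.resize(p[y0:y1,x0:x1,::-1],None,fx=s,fy=s,interpolation=cv2.INTER_CUBIC)); print(s)
E
python3 look.py a side 130 50 290 210
python3 - <<'E'
from h import *
print(proj("side",[robot.get_obs()["position"]]))
E
```

```text
3
[[191.74329377 147.61776569]]
```

View pics/side_a.png

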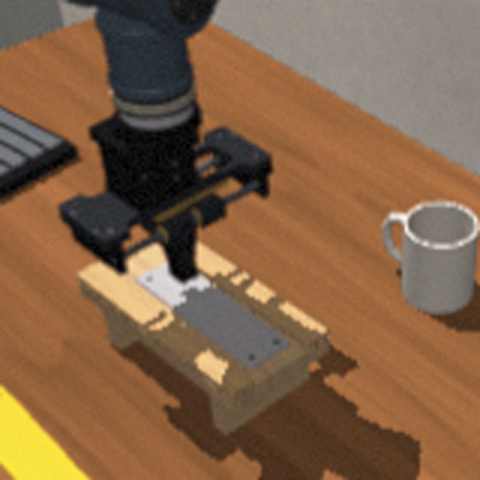

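The side view shows the shut fingertip at crop (186,282), in the channel and still a few mm above the plate. I'll keep lowering it slowly by force.

Emit:
drive_tool --targets '[0, 0, 0.05, 0, 0, 0, 0, 0, 0.1, 0, 0, 0, 0, 0, 0.1, 0, 0, 0]'

```text
time: 3.15
position: [0.5006, 0.2523, 0.0684]
tool_rot: [0.693, 0.721, -0.0, -0.0]
ft_force: [-1.6, -0.1, -0.0]
grip_width: 0.0007
```

Emit:
drive_tool --targets '[0, 0, 0.05, 0, 0, 0, 0, 0, 0.1, 0, 0, 0, 0, 0, 0.1, 0, 0, 0]'

```text
time: 3.4
position: [0.5007, 0.2523, 0.0675]
tool_rot: [0.693, 0.721, -0.0, -0.0]
ft_force: [0.1, 0.3, 0.0]
grip_width: 0.0004
```

Emit:
drive_tool --targets '[0, 0, 0.05, 0, 0, 0, 0, 0, 0.1, 0, 0, 0, 0, 0, 0.1, 0, 0, 0]'

```text
time: 3.65
position: [0.5006, 0.2523, 0.0664]
tool_rot: [0.693, 0.721, -0.0, -0.0]
ft_force: [0.1, -0.3, -0.4]
grip_width: 0.0006
```

Emit:
drive_tool --targets '[0, 0, 0.05, 0, 0, 0, 0, 0, 0.1, 0, 0, 0, 0, 0, 0.1, 0, 0, 0]'

```text
time: 3.9
position: [0.5006, 0.2523, 0.0655]
tool_rot: [0.693, 0.721, -0.0, -0.0]
ft_force: [0.4, 0.3, -0.4]
grip_width: 0.0005
```

Emit:
drive_tool --targets '[0, 0, 0.05, 0, 0, 0, 0, 0, 0.1, 0, 0, 0, 0, 0, 0.1, 0, 0, 0]'

```text
time: 4.15
position: [0.5006, 0.2523, 0.0644]
tool_rot: [0.693, 0.721, -0.0, -0.0]
ft_force: [0.6, 0.3, 0.6]
grip_width: 0.0008
```

Emit:
drive_tool --targets '[0, 0, 0.05, 0, 0, 0, 0, 0, 0.1, 0, 0, 0, 0, 0, 0.1, 0, 0, 0]'

```text
time: 4.4
position: [0.5006, 0.2523, 0.0634]
tool_rot: [0.693, 0.721, -0.0, -0.0]
ft_force: [-0.8, -0.2, 0.2]
grip_width: 0.0007
```

```bash
python3 look.py b side 160 100 240 180
python3 - <<'E'
from h import *
f=np.load("side_b.npz"); P=cloud("side",f["d"]); p=f["p"]
m=(p.max(2)<45)&(P[...,1]>.2)&(P[...,1]<.3)&(P[...,0]>.46)&(P[...,0]<.55)&(P[...,2]>.06)&(f["d"]>0)
q=P[m]; print(len(q), np.sort(q[:,2])[:10]); 
j=(P[...,0]>.46)&(P[...,0]<.53)&(P[...,1]>.14)&(P[...,1]<.24)&(P[...,2]>.06)&(P[...,2]<.078)
print(np.median(P[j],0))
E
```

```text
7
1025 [0.08771081 0.08918567 0.08927503 0.09316137 0.09411496 0.09455593
 0.09483317 0.09520678 0.09558145 0.09577686]
[0.49879697 0.18952611 0.07306301]
```

View pics/side_b.png

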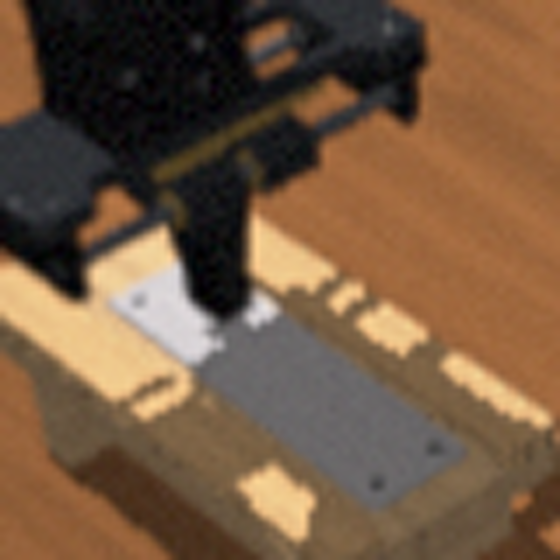

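```bash
python3 - <<'E'
from h import *
for z in(.063,.073,.08):
    print(z,np.round(proj("side",[[.5006+a,.2523+b,z] for a in(-.012,0,.012) for b in(-.0095,0,.0095)]),1).tolist())
f=np.load("side_b.npz"); P=cloud("side",f["d"])
for v in range(138,150): print(v,[(int(f["p"][v,192].max())),np.round(P[v,192],4).tolist()])
E
```

```text
0.063 [[190.6, 152.6], [188.7, 151.0], [186.9, 149.5], [193.9, 150.8], [192.0, 149.3], [190.1, 147.8], [197.1, 149.1], [195.2, 147.6], [193.4, 146.1]]
0.073 [[190.2, 150.0], [188.3, 148.5], [186.4, 147.0], [193.5, 148.2], [191.6, 146.7], [189.7, 145.2], [196.8, 146.5], [194.8, 145.0], [193.0, 143.5]]
0.08 [[189.9, 148.2], [188.0, 146.7], [186.1, 145.1], [193.2, 146.4], [191.3, 144.9], [189.4, 143.4], [196.5, 144.7], [194.6, 143.2], [192.7, 141.7]]
138 [16, [0.5027, 0.2457, 0.1087]]
139 [20, [0.5011, 0.2439, 0.1069]]
140 [17, [0.4995, 0.2421, 0.1051]]
141 [18, [0.4995, 0.2429, 0.101]]
142 [19, [0.4981, 0.2414, 0.0989]]
143 [6, [0.4973, 0.2411, 0.0958]]
144 [17, [0.4988, 0.2444, 0.0892]]
145 [48, [0.4971, 0.2425, 0.0875]]
146 [92, [0.4955, 0.2407, 0.0857]]
147 [107, [0.5012, 0.2512, 0.0723]]
148 [108, [0.4972, 0.2454, 0.0742]]
149 [116, [0.4951, 0.2427, 0.0732]]
```

Emit:
drive_tool --targets '[0, 0, 0.05, 0, 0, 0, 0, 0, 0.1, 0, 0, 0, 0, 0, 0.1, 0, 0, 0]'

```text
time: 4.7
position: [0.5006, 0.2523, 0.0624]
tool_rot: [0.693, 0.721, -0.0, -0.0]
ft_force: [0.4, -0.4, 0.6]
grip_width: 0.0005
```

Emit:
drive_tool --targets '[0, 0, 0.05, 0, 0, 0, 0, 0, 0.1, 0, 0, 0, 0, 0, 0.1, 0, 0, 0]'

```text
time: 4.95
position: [0.5007, 0.2523, 0.0615]
tool_rot: [0.693, 0.721, -0.0, -0.0]
ft_force: [-0.0, 0.8, 0.2]
grip_width: 0.0003
```

Emit:
drive_tool --targets '[0, 0, 0.05, 0, 0, 0, 0, 0, 0.1, 0, 0, 0, 0, 0, 0.1, 0, 0, 0]'

```text
time: 5.2
position: [0.5006, 0.2523, 0.0604]
tool_rot: [0.693, 0.721, -0.0, -0.0]
ft_force: [-0.1, -0.1, -0.1]
grip_width: 0.0005
```

Emit:
drive_tool --targets '[0, 0, 0.05, 0, 0, 0, 0, 0, 0.1, 0, 0, 0, 0, 0, 0.1, 0, 0, 0]'

```text
time: 5.45
position: [0.5006, 0.2523, 0.0595]
tool_rot: [0.693, 0.721, -0.0, -0.0]
ft_force: [0.3, 0.4, -0.2]
grip_width: 0.0006
```

Emit:
drive_tool --targets '[0, 0, 0.05, 0, 0, 0, 0, 0, 0.1, 0, 0, 0, 0, 0, 0.1, 0, 0, 0]'

```text
time: 5.7
position: [0.5006, 0.2523, 0.0585]
tool_rot: [0.693, 0.721, -0.0, -0.0]
ft_force: [-0.6, -0.4, -0.4]
grip_width: 0.0002
```

Emit:
drive_tool --targets '[0, 0, 0.05, 0, 0, 0, 0, 0, 0.1, 0, 0, 0, 0, 0, 0.1, 0, 0, 0]'

```text
time: 5.95
position: [0.5006, 0.2523, 0.0574]
tool_rot: [0.693, 0.721, -0.0, -0.0]
ft_force: [0.4, 0.0, 0.0]
grip_width: 0.0004
```

```bash
python3 look.py c side 160 100 240 180; python3 look.py c top 100 150 230 250
```

```text
7
6
```

View pics/side_c.png

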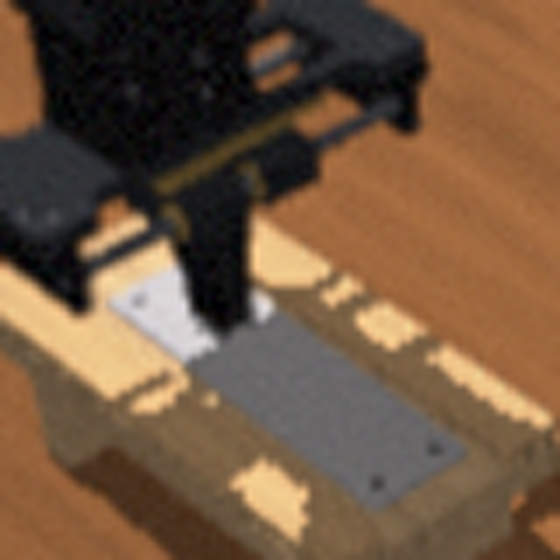

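View pics/top_c.png

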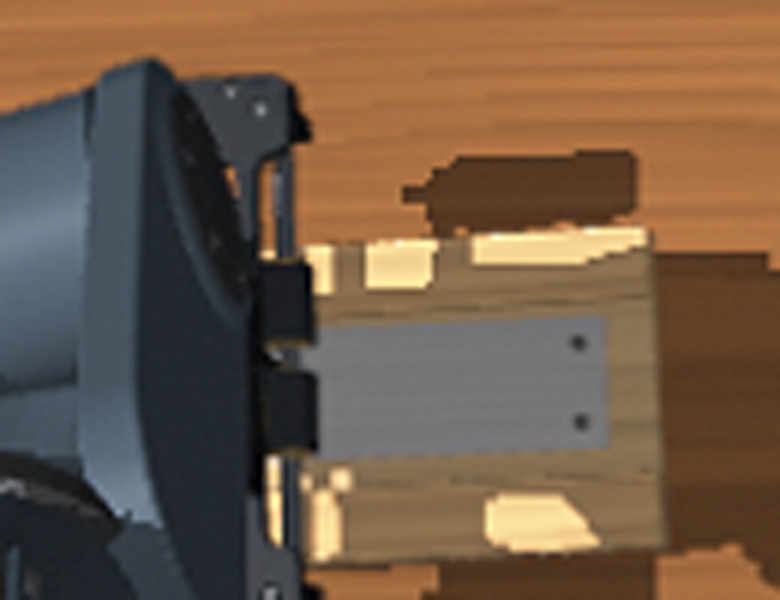

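The side view now shows the tip at crop (230,330), and contact should be at about (235,350). The real fingertip is clearly higher than the reported TCP, so I'll go on by force.

Emit:
drive_tool --targets '[0, 0, 0.05, 0, 0, 0, 0, 0, 0.1, 0, 0, 0, 0, 0, 0.1, 0, 0, 0]'

```text
time: 6.3
position: [0.5006, 0.2523, 0.0565]
tool_rot: [0.693, 0.721, -0.0, -0.0]
ft_force: [-0.0, 0.2, -0.0]
grip_width: 0.0004
```

Emit:
drive_tool --targets '[0, 0, 0.05, 0, 0, 0, 0, 0, 0.1, 0, 0, 0, 0, 0, 0.1, 0, 0, 0]'

```text
time: 6.55
position: [0.5006, 0.2523, 0.0554]
tool_rot: [0.693, 0.721, -0.0, -0.0]
ft_force: [-0.6, -0.0, 0.3]
grip_width: 0.0004
```

Emit:
drive_tool --targets '[0, 0, 0.05, 0, 0, 0, 0, 0, 0.1, 0, 0, 0, 0, 0, 0.1, 0, 0, 0]'

```text
time: 6.8
position: [0.5006, 0.2523, 0.0544]
tool_rot: [0.693, 0.721, -0.0, -0.0]
ft_force: [-0.1, 0.2, -0.3]
grip_width: 0.0001
```

Emit:
drive_tool --targets '[0, 0, 0.05, 0, 0, 0, 0, 0, 0.1, 0, 0, 0, 0, 0, 0.1, 0, 0, 0]'

```text
time: 7.05
position: [0.5006, 0.2523, 0.0534]
tool_rot: [0.693, 0.721, -0.0, -0.0]
ft_force: [-0.2, 0.1, -1.4]
grip_width: 0.0003
```

Emit:
drive_tool --targets '[0, 0, 0.05, 0, 0, 0, 0, 0, 0.1, 0, 0, 0, 0, 0, 0.1, 0, 0, 0]'

```text
time: 7.3
position: [0.5007, 0.2523, 0.0525]
tool_rot: [0.693, 0.721, -0.0, -0.0]
ft_force: [-0.1, 0.5, 0.6]
grip_width: 0.0006
```

Emit:
drive_tool --targets '[0, 0, 0.05, 0, 0, 0, 0, 0, 0.1, 0, 0, 0, 0, 0, 0.1, 0, 0, 0]'

```text
time: 7.55
position: [0.5007, 0.2524, 0.0524]
tool_rot: [0.693, 0.721, 0.0, 0.0]
ft_force: [-1.5, -0.2, 6.0]
grip_width: 0.0003
```

Contact: 6 N at reported z 0.0524, so the real tip is about 20 mm higher than the reported TCP. Now I'll drag.

Emit:
drive_tool --targets '[-0.2, 0, 0, 0, 0, 0, -0.5, 0, 0, 0, 0, 0, -0.9, 0, 0, 0, 0, 0, -1.3, 0, 0, 0, 0, 0, -1.7, 0, 0, 0, 0, 0, -2.0, 0, 0, 0, 0, 0, -2.0, 0, 0, 0, 0, 0]'

```text
time: 8.13
position: [0.5027, 0.2324, 0.0524]
tool_rot: [0.693, 0.721, 0.001, 0.001]
ft_force: [-0.3, 1.1, 5.3]
grip_width: 0.0
```

```bash
python3 look.py d top 100 150 230 250
```

```text
6
```

View pics/top_d.png

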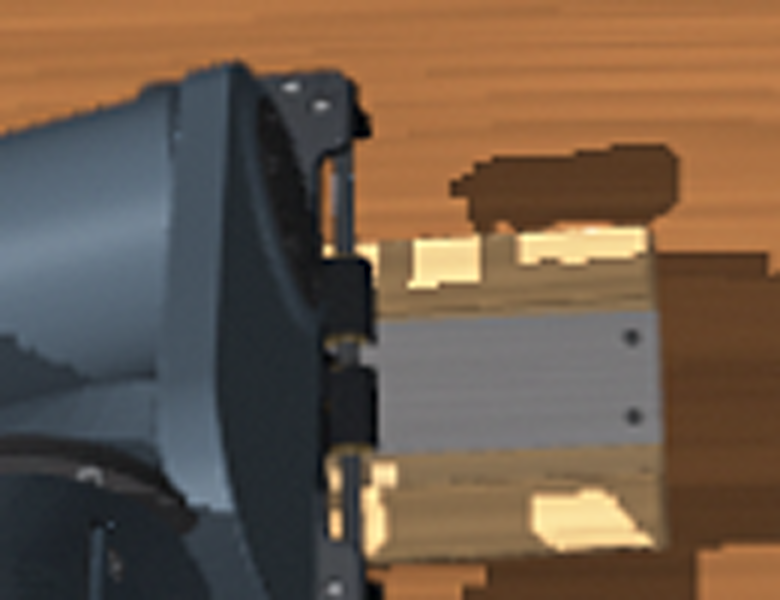

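The plate follows exactly: its end is at crop (662,380), level with the stand's end. Next, another 65 mm.

Emit:
drive_tool --targets '[-0.4, 0, 0, 0, 0, 0, -0.9, 0, 0, 0, 0, 0, -1.5, 0, 0, 0, 0, 0, -2.1, 0, 0, 0, 0, 0, -2.7, -0.1, 0, 0, 0, 0, -3.3, -0.1, 0, 0, 0, 0, -3.9, -0.1, 0, 0, 0, 0, -4.4, -0.1, 0, 0, 0, 0, -4.6, -0.1, 0, 0, 0, 0]'

```text
time: 8.93
position: [0.5036, 0.1864, 0.0524]
tool_rot: [0.693, 0.721, 0.001, 0.001]
ft_force: [1.0, 2.2, 5.5]
grip_width: 0.0001
```

Emit:
drive_tool --targets '[-0.4, 0, 0, 0, 0, 0, -0.9, 0, 0, 0, 0, 0, -1.4, 0, 0, 0, 0, 0, -1.8, 0, 0, 0, 0, 0, -2.0, 0, 0, 0, 0, 0, -2.0, 0, 0, 0, 0, 0]'

```text
time: 9.43
position: [0.5043, 0.1663, 0.0524]
tool_rot: [0.693, 0.721, 0.001, 0.001]
ft_force: [-0.9, 1.5, 5.6]
grip_width: 0.0005
```

```bash
python3 look.py e top 120 150 250 250; python3 look.py e side 150 100 270 200
```

```text
6
6
```

View pics/top_e.png

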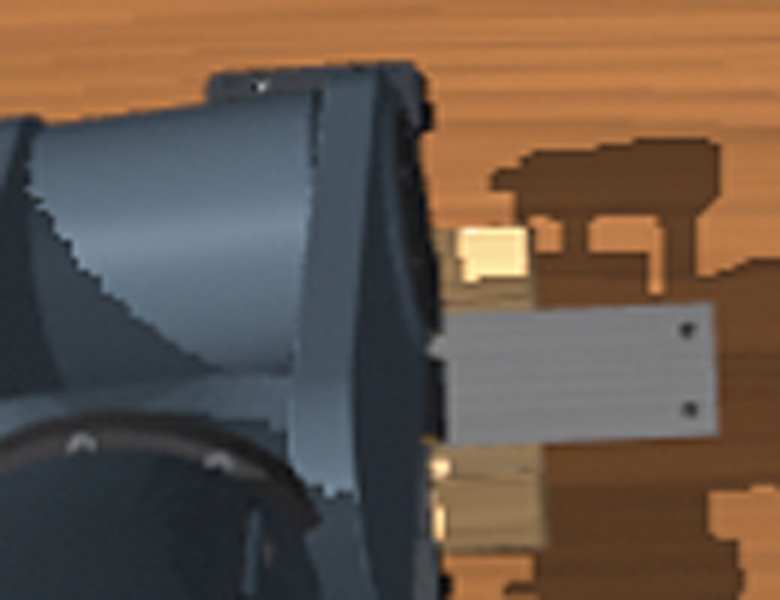

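View pics/side_e.png

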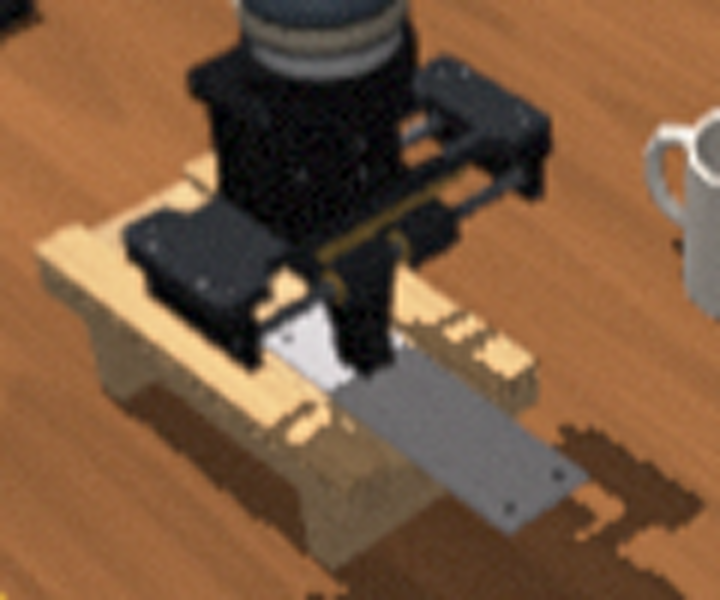

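The plate overhangs by about 68 mm (crop 540 to 718) and lies flat. I'll lift, move off past the end, open the gripper and re-measure.

Emit:
drive_tool --targets '[0, 0, -2, 0, 0, 0, 0, 0, -5, 0, 0, 0, 0, 0, -6, 0, 0, 0, -4, 0, -6.5, 0, 0, 0, -8, 0, -6.5, 0, 0, 0, -12, 0, -6.5, 0, 0, 0, -16, 0, -6.5, 0, 0, 0, -20, 0, -6.5, 0, 0, 0, -20, 0, -6.5, 0, 0, 0, -20, 0, -6.5, 0, 0, 0, -20, 0, -6.5, 0, 0, 0]' --grip -1

```text
time: 10.45
position: [0.5103, -0.0334, 0.1161]
tool_rot: [0.693, 0.721, -0.0, -0.001]
ft_force: [0.2, 0.2, -0.8]
grip_width: 0.0655
```

```bash
python3 look.py f top 90 120 330 280; python3 look.py f side 150 60 310 220; python3 go.py 0.506 0.068 0.09 2
```

```text
3
3
t 10.55 pos [ 0.5103 -0.0321  0.1163] shift cm [10.02 -0.02  2.63] rotvec deg [-0.06 -0.03  0.35] q [-0.282  0.504  1.797  0.     0.841 -0.323] F [ 0.18  0.67 -0.52] yaw 2.3503530249266773 w 0.07368486612278324
axes x,y heading [-4.100e-02  9.992e-01  6.000e-04] [ 0.9992  0.041  -0.0011] [-1.1e-03  6.0e-04 -1.0e+00]
```

View pics/top_f.png

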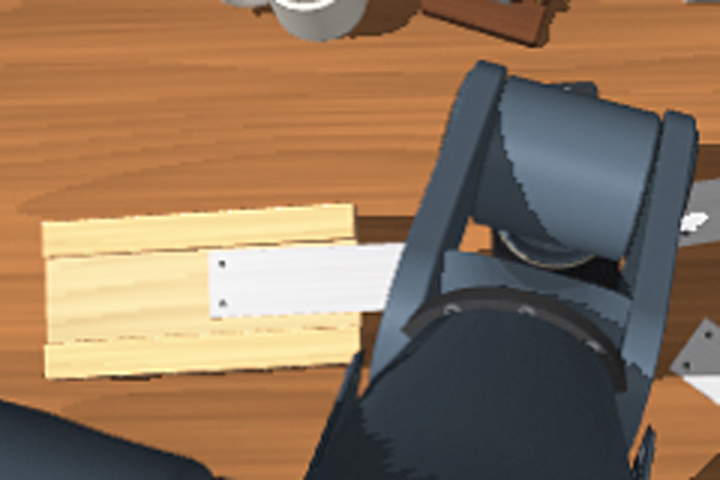

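View pics/side_f.png

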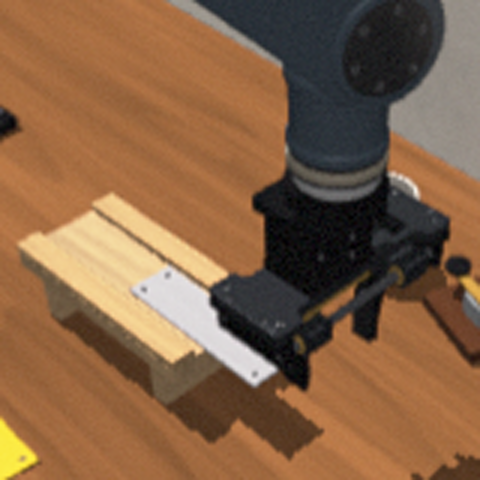

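```bash
python3 - <<'E'
from h import *
o=robot.get_obs();p=o["position"]
print(p,o["grip_width"])
ty=np.array([.999,.041,0]);tx=np.array([-.041,.999,0])
for dz in(0,.01,.02):
  for s in(-1,1):
    print(dz,s,np.round(proj("side",[p+ty*s*.0445-tx*.0095*k+[0,0,dz] for k in(1,0)]),1).tolist())
f=np.load("top_f.npz")
for c in blobs("top",f["p"])["alu"]:
    r=cv2.minAreaRect(c)
    if 150<r[0][0]<230 and 190<r[0][1]<240: 
        X=onplane("top",c.reshape(-1,2),.073)[:,:2]; q=X[(X[:,1]>.115)&(X[:,1]<.20)]
        print("far end y",X[:,1].max())
        a=q[q[:,0]>q[:,0].mean()]; b=q[q[:,0]<q[:,0].mean()]
        for e in(a,b):
            print(np.round(cv2.fitLine((e*1000).astype(np.float32),cv2.DIST_HUBER,0,.01,.01).ravel(),3))
f=np.load("side_f.npz")
for c in blobs("side",f["p"])["alu"]:
    r=cv2.minAreaRect(c)
    if 180<r[0][0]<250 and 140<r[0][1]<200: 
        X=onplane("side",c.reshape(-1,2),.073)[:,:2]; r=cv2.minAreaRect((X*1000).astype(np.float32)); print("side",r, np.round(cv2.boxPoints(r),1).tolist())
E
```

```text
[ 0.51034007 -0.03213538  0.11627294] 0.07368486612278324
0 -1 [[250.0, 196.5], [247.3, 194.5]]
0 1 [[274.5, 178.3], [271.8, 176.5]]
0.01 -1 [[250.0, 193.8], [247.3, 191.8]]
0.01 1 [[274.7, 175.5], [272.0, 173.7]]
0.02 -1 [[250.0, 191.0], [247.2, 188.9]]
0.02 1 [[274.9, 172.7], [272.1, 170.9]]
far end y 0.21670573409759553
[ 2.10000e-02 -1.00000e+00  5.27013e+02  1.54025e+02]
[ 3.00000e-02 -1.00000e+00  4.78634e+02  1.53995e+02]
side ((504.3495788574219, 126.876708984375), (51.08449172973633, 182.67457580566406), 0.784347653388977) [[477.6000061035156, 217.89999389648438], [480.1000061035156, 35.20000076293945], [531.0999755859375, 35.900001525878906], [528.5999755859375, 218.60000610351562]]
```

The open fingers also sit 20 mm above the reported TCP, so the real tip is reported z + 0.0205. The plate is at (0.504,0.127) with axis about 91.5° and its end at y≈0.037, so the overhang is 65 mm. I'll grip 32 mm in from that end.

```bash
python3 go.py 0.505 0.069 0.095 1.5
```

```text
t 10.55 pos [ 0.5103 -0.0321  0.1163] shift cm [10.13 -0.12  2.13] rotvec deg [-0.06 -0.03  0.85] q [-0.282  0.504  1.797  0.     0.841 -0.323] F [ 0.18  0.67 -0.52] yaw 2.3503530249266773 w 0.07368486612278324
axes x,y heading [-4.100e-02  9.992e-01  6.000e-04] [ 0.9992  0.041  -0.0011] [-1.1e-03  6.0e-04 -1.0e+00]
```

Emit:
drive_tool --targets '[3.5, 0, 0.5, 0, 0, 0.9, 7, 0, 1, 0, 0, 0.9, 10.1, -0.1, 1.5, 0, 0, 0.9, 10.1, -0.1, 1.5, 0, 0, 0.9, 10.1, -0.1, 1.5, 0, 0, 0.9, 10.1, -0.1, 1.5, 0, 0, 0.9]' --grip -1

```text
time: 11.05
position: [0.5058, 0.0685, 0.1016]
tool_rot: [0.698, 0.717, -0.0, 0.0]
ft_force: [0.5, 0.4, 0.1]
grip_width: 0.0872
```

```bash
python3 go.py 0.505 0.069 0.036 1.5;python3 look.py g side 150 60 310 220
```

```text
t 11.05 pos [0.5058 0.0685 0.1016] shift cm [ 0.06 -0.08  6.56] rotvec deg [0.01 0.02 0.04] q [-0.084  0.527  1.812 -0.     0.802 -0.111] F [0.54 0.43 0.13] yaw 1.537628192970165 w 0.08720688701876247
axes x,y heading [-2.680e-02  9.996e-01 -4.000e-04] [9.996e-01 2.680e-02 1.000e-04] [ 1.e-04 -4.e-04 -1.e+00]
3
```

View pics/side_g.png

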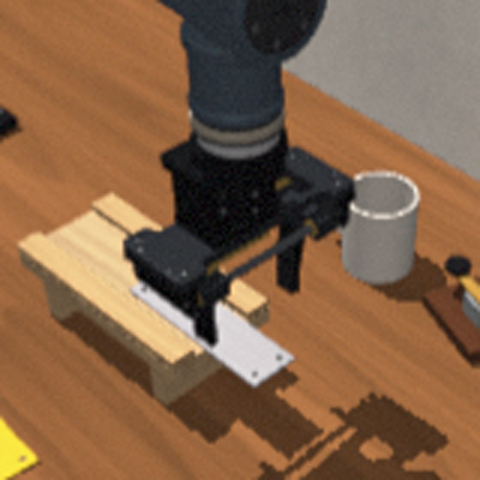

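Emit:
drive_tool --targets '[0.05, -0.1, 1.5, 0, 0, 0, 0.05, -0.1, 3.5, 0, 0, 0, 0.05, -0.1, 5.5, 0, 0, 0, 0.05, -0.1, 6.4, 0, 0, 0, 0.05, -0.1, 6.5, 0, 0, 0, 0.05, -0.1, 6.5, 0, 0, 0, 0.05, -0.1, 6.5, 0, 0, 0]'

```text
time: 11.68
position: [0.5058, 0.0674, 0.0372]
tool_rot: [0.699, 0.715, 0.0, 0.001]
ft_force: [-1.0, 0.4, 0.7]
grip_width: 0.0864
```

```bash
python3 look.py h side 170 100 270 200;python3 look.py h top 120 150 250 250
```

```text
6
6
```

View pics/side_h.png

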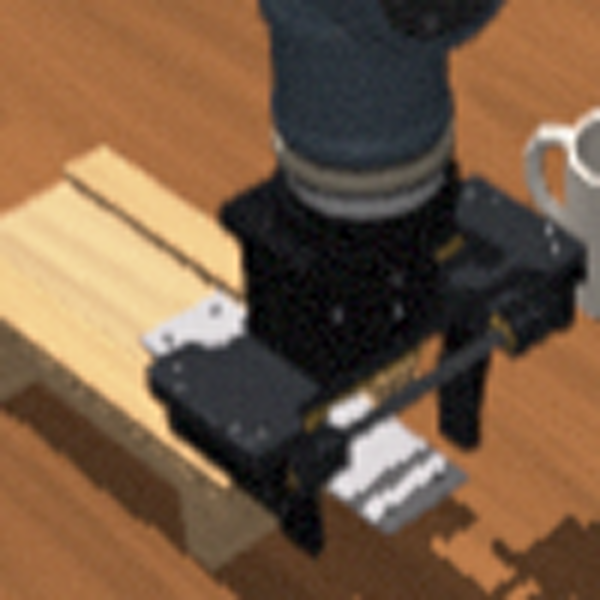

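View pics/top_h.png

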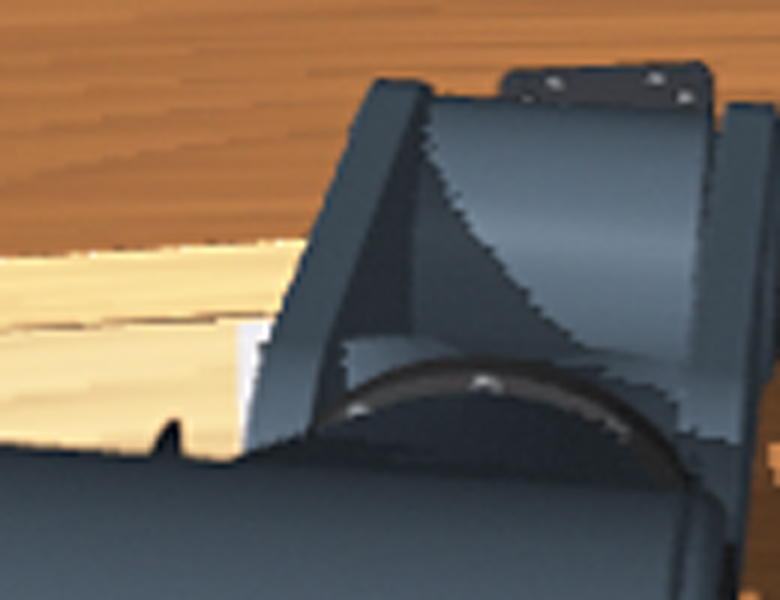

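Both fingertips straddle the overhanging part: near tip at side crop (305,545), far tip at (460,440). I'll close.

Emit:
drive_tool --targets '[0, 0, 0, 0, 0, 0, 0, 0, 0, 0, 0, 0, 0, 0, 0, 0, 0, 0, 0, 0, 0, 0, 0, 0, 0, 0, 0, 0, 0, 0, 0, 0, 0, 0, 0, 0, 0, 0, 0, 0, 0, 0, 0, 0, 0, 0, 0, 0, 0, 0, 0, 0, 0, 0, 0, 0, 0, 0, 0, 0, 0, 0, 0, 0, 0, 0]' --grip 1 --squeeze 45

```text
time: 12.7
position: [0.505, 0.0679, 0.0365]
tool_rot: [0.699, 0.715, 0.0, -0.0]
ft_force: [-0.1, 0.6, 0.7]
grip_width: 0.0483
```

```bash
python3 look.py i side 170 100 270 200
```

```text
6
```

View pics/side_i.png

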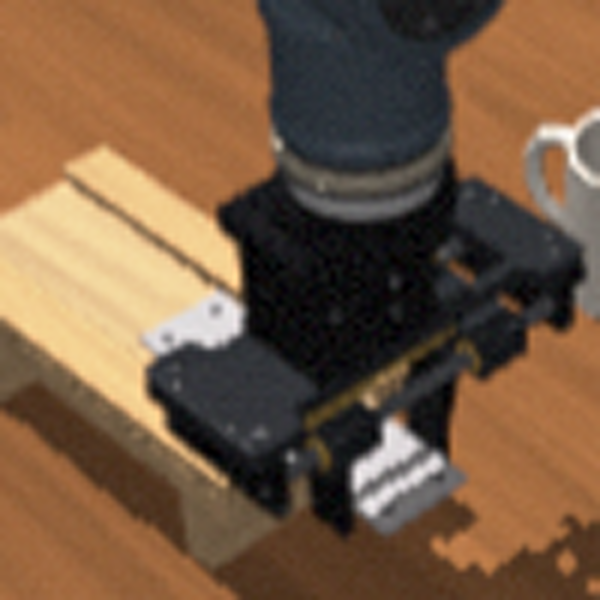

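The gripper holds the plate at about 48 mm opening. Lifting gently.

Emit:
drive_tool --targets '[0, 0, -0.3, 0, 0, 0, 0, 0, -0.8, 0, 0, 0, 0, 0, -1.6, 0, 0, 0, 0, 0, -2.6, 0, 0, 0, 0, 0, -3.6, 0, 0, 0, 0, 0, -4.6, 0, 0, 0, 0, 0, -5.3, 0, 0, 0, 0, 0, -5.5, 0, 0, 0, 0, 0, -5.5, 0, 0, 0, 0, 0, -5.5, 0, 0, 0]'

```text
time: 13.58
position: [0.5049, 0.0679, 0.0917]
tool_rot: [0.699, 0.715, 0.0, 0.0]
ft_force: [0.1, 0.1, -0.1]
grip_width: 0.0481
```

```bash
python3 look.py j side 150 80 270 200; python3 - <<'E'
from h import *
f=np.load("side_j.npz"); P=cloud("side",f["d"]);p=f["p"].astype(int)
m=((p.max(2)-p.min(2))<28)&(p.max(2)>95)&(P[...,0]>.46)&(P[...,0]<.55)&(P[...,1]>0)&(P[...,1]<.24)&(P[...,2]>.085)&(P[...,2]<.15)
q=P[m]; print(len(q))
for a in np.arange(.02,.24,.02):
    s=q[(q[:,1]>a)&(q[:,1]<a+.02)]
    if len(s): print(round(a,2),len(s),np.round(np.median(s,0),4))
E
```

```text
5
254
0.02 21 [0.5033 0.038  0.1289]
0.04 101 [0.5033 0.0505 0.1285]
0.06 76 [0.5109 0.0692 0.1282]
0.08 12 [0.5231 0.0822 0.1283]
0.1 1 [0.484  0.1093 0.1278]
0.18 3 [0.5146 0.1972 0.1274]
0.2 40 [0.5106 0.2109 0.126 ]
```

View pics/side_j.png

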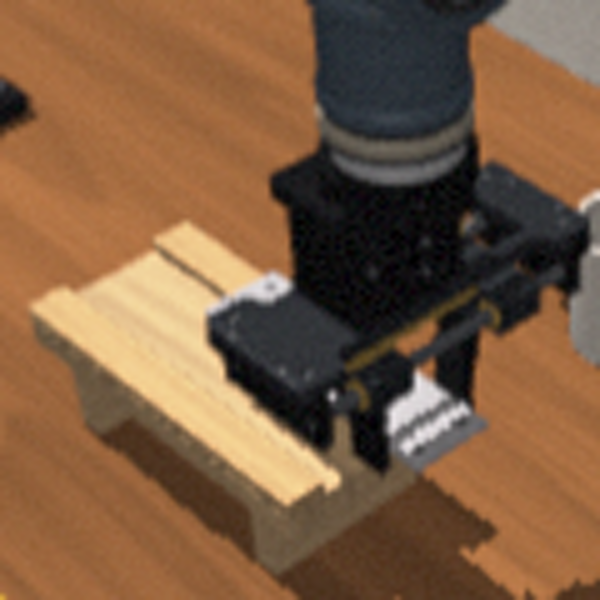

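The plate is held nearly level: its top is at 0.128 at the grip and about 0.126 at the far end. Now I'll refine the box top pose and work out the carry.

```bash
python3 - <<'E'
from h import *
for n in("top","side"):
    f=np.load(n+"0.npz");P=cloud(n,f["d"])
    m=(P[...,2]>.044)&(P[...,2]<.053)&(np.hypot(P[...,0]-.569,P[...,1]+.232)<.055)
    q=P[m]; r=cv2.minAreaRect((q[:,:2]*1000).astype(np.float32)); print(n,len(q),np.round(np.median(q,0),4),np.round(q.mean(0),4),r)
E
python3 go.py 0.5777 -0.290 0.0917 7.5; python3 look.py k top 100 150 230 250
```

```text
top 683 [ 0.5687 -0.2309  0.048 ] [ 0.5686 -0.2312  0.048 ] ((568.9389038085938, -231.69647216796875), (50.40393829345703, 80.15594482421875), 7.37235689163208)
side 570 [ 0.5682 -0.2336  0.0482] [ 0.5683 -0.2328  0.0482] ((569.3513793945312, -231.35525512695312), (51.99911117553711, 79.23123931884766), 7.1718268394470215)
t 13.6333 pos [0.5047 0.0679 0.0914] shift cm [-35.95   6.45  -0.04] rotvec deg [-0.03 -0.   -6.14] q [-0.086  0.544  1.822 -0.     0.776 -0.11 ] F [-0.65 -0.51 -0.95] yaw 1.364026255874553 w 0.048546972904783915
axes x,y heading [-0.0238  0.9997  0.    ] [ 9.997e-01  2.380e-02 -6.000e-04] [-6.e-04  0.e+00 -1.e+00]
6
```

View pics/top_k.png

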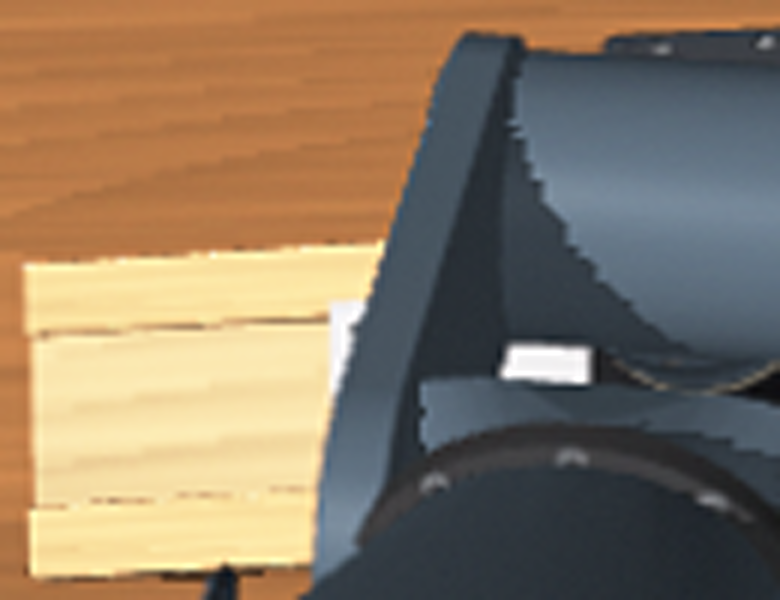

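```bash
python3 - <<'E'
from h import *
print(onplane("top",[[154.6,200.5],[154.8,215]],.126))
E
python3 go.py 0.5765 -0.290 0.0917 7.3
```

```text
[[0.52485438 0.21590368 0.126     ]
 [0.4933234  0.21509759 0.126     ]]
t 13.6833 pos [0.5046 0.0679 0.0911] shift cm [-35.95   6.34  -0.07] rotvec deg [-0.06 -0.01 -5.94] q [-0.086  0.544  1.822 -0.     0.776 -0.11 ] F [-0.63  0.19 -1.03] yaw 1.3633227079548538 w 0.0482689036220764
axes x,y heading [-2.380e-02  9.997e-01  1.000e-04] [ 0.9997  0.0238 -0.0011] [-1.1e-03  1.0e-04 -1.0e+00]
```

Emit:
drive_tool --targets '[-0.8, 0.1, 0, 0, 0, -0.2, -2.2, 0.4, 0, 0, 0, -0.5, -4.5, 0.8, 0, 0, 0, -1, -7.5, 1.3, 0, 0, 0, -1.5, -11, 2, 0, 0, 0, -2, -14.5, 2.6, 0, 0, 0, -2.5, -18, 3.2, 0, 0, 0, -3, -21.5, 3.8, 0, 0, 0, -3.6, -25, 4.4, 0, 0, 0, -4.2, -28.5, 5, 0, 0, 0, -4.8, -31.5, 5.6, 0, 0, 0, -5.3, -33.5, 5.9, 0, 0, 0, -5.6]'

```text
time: 14.68
position: [0.5724, -0.2701, 0.091]
tool_rot: [0.664, 0.748, -0.0, 0.001]
ft_force: [-0.1, -0.3, -1.1]
grip_width: 0.0482
```

```bash
python3 go.py 0.5764 -0.289 0.0917 7.3
```

```text
t 14.6833 pos [ 0.5724 -0.2701  0.091 ] shift cm [-1.92  0.17 -0.07] rotvec deg [ 0.05  0.11 -0.44] q [-6.170e-01  6.720e-01  1.506e+00 -1.000e-03  9.620e-01 -7.360e-01] F [-0.14 -0.31 -1.09] yaw 6.8649416742081515 w 0.048170324761055275
axes x,y heading [-0.1195  0.9928 -0.0019] [9.928e-01 1.195e-01 9.000e-04] [ 0.0011 -0.0018 -1.    ]
```

Emit:
drive_tool --targets '[-1.2, 0.1, 0, 0, 0, -0.2, -2.2, 0.2, 0, 0, 0, -0.4, -2.3, 0.2, 0, 0, 0, -0.4, -2.3, 0.2, 0, 0, 0, -0.4, -2.3, 0.2, 0, 0, 0, -0.4, -2.3, 0.2, 0, 0, 0, -0.4]'

```text
time: 15.18
position: [0.5764, -0.2864, 0.0914]
tool_rot: [0.66, 0.752, 0.0, -0.001]
ft_force: [0.3, 0.3, -0.3]
grip_width: 0.0488
```

```bash
python3 go.py 0.5764 -0.289 0.0917 7.3; python3 look.py l top 270 130 400 230;python3 look.py l side 250 160 400 310
python3 - <<'E'
from h import *
f=np.load("side_l.npz"); P=cloud("side",f["d"]);p=f["p"].astype(int)
m=((p.max(2)-p.min(2))<28)&(p.max(2)>95)&(P[...,0]>.5)&(P[...,0]<.63)&(P[...,1]>-.34)&(P[...,1]<-.1)&(P[...,2]>.11)&(P[...,2]<.14)
q=P[m]; print(len(q))
for a in np.arange(-.34,-.12,.02):
    s=q[(q[:,1]>a)&(q[:,1]<a+.02)]
    if len(s): print(round(a,2),len(s),np.round(np.median(s,0),4))
E
```

```text
t 15.1833 pos [ 0.5764 -0.2864  0.0914] shift cm [-0.25 -0.03 -0.03] rotvec deg [-0.05 -0.07  0.15] q [-0.635  0.684  1.474  0.     0.985 -0.765] F [ 0.3   0.29 -0.29] yaw 7.447712119388987 w 0.04881278698921373
axes x,y heading [-0.1296  0.9916  0.0012] [ 9.916e-01  1.296e-01 -9.000e-04] [-0.0011  0.001  -1.    ]
6
4
593
-0.32 17 [ 0.5669 -0.3161  0.1287]
-0.24 23 [ 0.5556 -0.2218  0.1276]
-0.22 142 [ 0.5658 -0.2098  0.1272]
-0.2 142 [ 0.5636 -0.19    0.1269]
-0.18 134 [ 0.562  -0.1701  0.1267]
-0.16 132 [ 0.5602 -0.151   0.1266]
-0.14 3 [ 0.577  -0.1388  0.1265]
```

View pics/top_l.png

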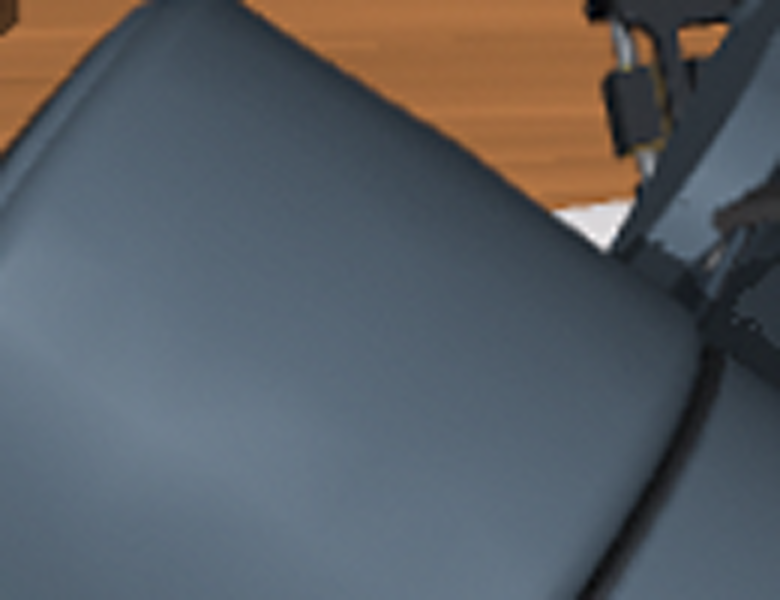

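View pics/side_l.png

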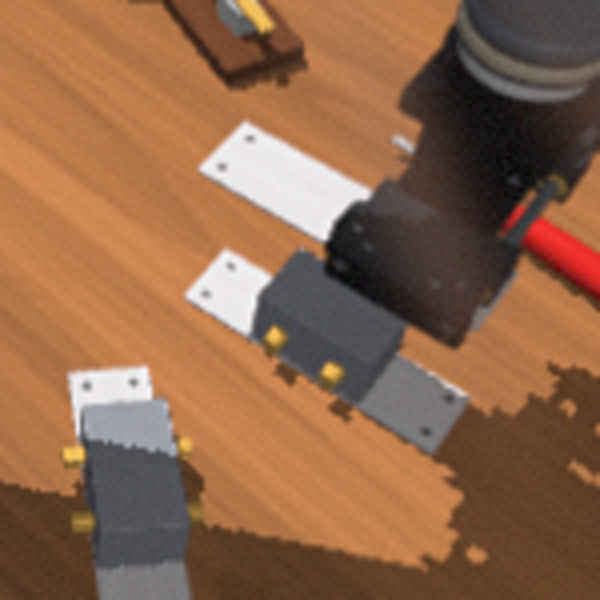

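```bash
cat > pl.py <<'E'
import sys
from h import *
# pl.py npzfile z : fit visible plate part (side camera), +y end
f=np.load(sys.argv[1]); z=float(sys.argv[2]); n=sys.argv[1].split("_")[0]
P=cloud(n,f["d"])
p=f["p"].astype(int)
m=((p.max(2)-p.min(2))<30)&(p.max(2)>95)&(P[...,0]>.5)&(P[...,0]<.64)&(P[...,1]>-.34)&(P[...,1]<-.1)&(abs(P[...,2]-z)<.006)
cs,_=cv2.findContours(m.astype(np.uint8),cv2.RETR_EXTERNAL,cv2.CHAIN_APPROX_NONE)
c=max(cs,key=cv2.contourArea).reshape(-1,2)
X=onplane(n,c,z)[:,:2]*1000
u=np.array([np.cos(np.radians(97.4)),np.sin(np.radians(97.4))]); w=np.array([u[1],-u[0]])
a=X@u; b=X@w; amax=a.max()
end=X[a>np.percentile(a,99)-1.5]
mid=(a<amax-8)&(a>amax-52)
bm=np.median(b[mid]); L=X[mid&(b>bm)]; S=X[mid&(b<bm)]
r=[]
for e in(L,S):
    v=cv2.fitLine(e.astype(np.float32),cv2.DIST_HUBER,0,.01,.01).ravel(); v*= 1
    ang=np.degrees(np.arctan2(v[1],v[0]))%180; r.append((v[2:],ang,v[2:]@w))
ang=(r[0][1]+r[1][1])/2
print("edges angle",[round(x[1],2) for x in r],"width",r[0][2]-r[1][2],"end a",amax,"end pts mean",end.mean(0),"n",len(X))
d=np.array([np.cos(np.radians(ang)),np.sin(np.radians(ang))])
mm=(r[0][0]+r[1][0])/2; nrm=np.array([d[1],-d[0]])
wc=(r[0][0]@nrm+r[1][0]@nrm)/2; ae=np.percentile(X@d,98.5)
print("centre",d*(ae-90)+nrm*wc,"ang",ang)
E
python3 pl.py side_l.npz .127
python3 - <<'E'
from h import *
f=np.load("side_l.npz"); 
E
for n in side0 top0; do cp $n.npz ${n%0}_0.npz; python3 pl.py ${n%0}_0.npz .003; done
```

```text
edges angle [np.float32(96.59), np.float32(96.7)] width 48.18284943011355 end a -211.5412741009051 end pts mean [ 557.82779864 -141.10331897] n 87
centre [ 568.4732201  -230.41346191] ang 96.644684
edges angle [np.float32(133.71), np.float32(90.66)] width 29.755939653838254 end a -343.9683401083388 end pts mean [ 573.40289365 -273.63779666] n 92
centre [ 596.3663667  -355.96355266] ang 112.18294
edges angle [np.float32(83.73), np.float32(104.09)] width 44.87721721030533 end a -213.29881326388943 end pts mean [ 558.36217188 -143.43991376] n 78
centre [ 564.62067691 -231.85511984] ang 93.91017
```

Side view: the plate is held above the pack at about (0.5685,-0.2304), axis 96.7°, drooping about 0.7° at its free end. The pack is at (0.5695,-0.2315), 97.4°. I'll apply a small correction and levelling turn, and descend to about 8 mm above.

Emit:
drive_tool --targets '[-0.1, 0.2, 0.5, 0, 0.7, -0.6, -0.1, 0.2, 1.5, 0, 0.7, -0.6, -0.1, 0.2, 3, 0, 0.7, -0.6, -0.1, 0.2, 4.5, 0, 0.7, -0.6, -0.1, 0.2, 5.6, 0, 0.7, -0.6, -0.1, 0.2, 6.3, 0, 0.7, -0.6, -0.1, 0.2, 6.6, 0, 0.7, -0.6, -0.1, 0.2, 6.6, 0, 0.7, -0.6, -0.1, 0.2, 6.6, 0, 0.7, -0.6, -0.1, 0.2, 6.6, 0, 0.7, -0.6]'

```text
time: 16.12
position: [0.5794, -0.2893, 0.0263]
tool_rot: [0.656, 0.755, 0.004, -0.004]
ft_force: [-0.4, -0.0, -0.4]
grip_width: 0.0481
```

```bash
python3 go.py 0.5764 -0.289 0.0917 7.4; python3 look.py m side 280 190 400 310; for z in .061; do python3 pl.py side_m.npz $z; done
python3 - <<'E'
from h import *
f=np.load("side_m.npz"); P=cloud("side",f["d"]);p=f["p"].astype(int)
m=((p.max(2)-p.min(2))<28)&(p.max(2)>95)&(P[...,0]>.5)&(P[...,0]<.63)&(P[...,1]>-.34)&(P[...,1]<-.1)&(P[...,2]>.05)&(P[...,2]<.07)
q=P[m]; print(len(q))
for a in np.arange(-.34,-.12,.02):
    s=q[(q[:,1]>a)&(q[:,1]<a+.02)]
    if len(s): print(round(a,2),len(s),np.round(np.median(s,0),4))
E
```

```text
t 16.1167 pos [ 0.5794 -0.2893  0.0263] shift cm [ 0.15 -0.29 -6.54] rotvec deg [ 0.06 -0.64  0.57] q [-0.64   0.78   1.49   0.011  0.878 -0.786] F [-0.38 -0.   -0.39] yaw 7.966194418941252 w 0.04814512897481085
axes x,y heading [-0.1386  0.9903  0.0111] [0.9903 0.1386 0.0012] [-4.000e-04  1.120e-02 -9.999e-01]
5
edges angle [np.float32(96.48), np.float32(95.99)] width 49.13341056827471 end a -212.69337527185272 end pts mean [ 561.31072051 -142.37365544] n 90
centre [ 570.65032022 -231.2191198 ] ang 96.23438
601
-0.34 6 [ 0.5645 -0.3228  0.0634]
-0.24 84 [ 0.5689 -0.2261  0.063 ]
-0.22 138 [ 0.5667 -0.2101  0.0625]
-0.2 135 [ 0.5645 -0.1906  0.0628]
-0.18 133 [ 0.5625 -0.1705  0.0626]
-0.16 104 [ 0.5621 -0.1514  0.0626]
-0.14 1 [ 0.5849 -0.1392  0.0608]
```

View pics/side_m.png

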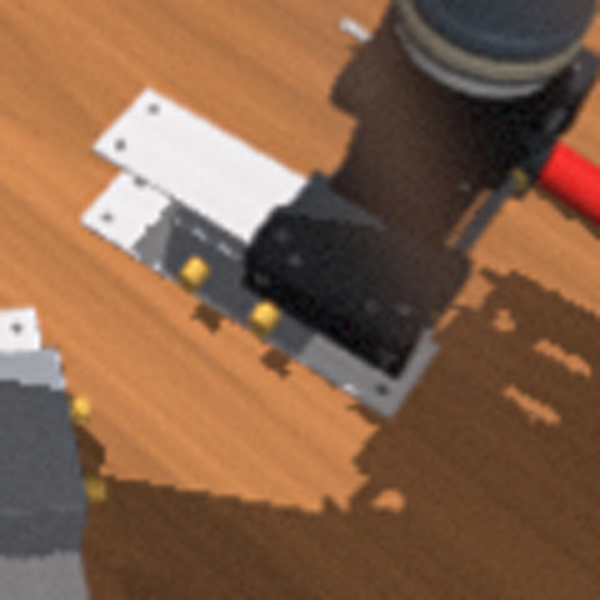

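```bash
python3 pl.py side_m.npz .0627; python3 - <<'E'
from h import *
# pack long edges from start pictures: both end blobs together
for n,cc in(("top",[(323.1,190.1),(379,181.8)]),("side",[(307.4,232),(357.3,262.5)])):
    B=blobs(n,np.load(n+"0.npz")["p"])["alu"]; X=[]
    for c0 in cc:
        c=min(B,key=lambda c:np.hypot(*(np.array(cv2.minAreaRect(c)[0])-c0))); X.append(onplane(n,c.reshape(-1,2),.003)[:,:2]*1000)
    X=np.vstack(X); u=np.array([np.cos(np.radians(97.4)),np.sin(np.radians(97.4))]); w=np.array([u[1],-u[0]])
    ctr=np.array([569.5,-231.5]); a=(X-ctr)@u; b=(X-ctr)@w
    for s in(1,-1):
        k=(s*b>21)&(abs(a)<86); v=cv2.fitLine(X[k].astype(np.float32),cv2.DIST_HUBER,0,.01,.01).ravel()
        print(n,s,k.sum(),"ang",np.degrees(np.arctan2(v[1],v[0]))%180,"off",(v[2:]-ctr)@w, "at a",(v[2:]-ctr)@u)
    print("ends",np.percentile(a,[.7,99.3]))
# plate in side_m full edges
f=np.load("side_m.npz");P=cloud("side",f["d"]);p=f["p"].astype(int)
m=((p.max(2)-p.min(2))<30)&(p.max(2)>150)&(P[...,0]>.5)&(P[...,0]<.64)&(P[...,1]>-.34)&(P[...,1]<-.1)&(abs(P[...,2]-.0627)<.006)
cs,_=cv2.findContours(m.astype(np.uint8),cv2.RETR_EXTERNAL,cv2.CHAIN_APPROX_NONE)
c=max(cs,key=cv2.contourArea).reshape(-1,2); X=onplane("side",c,.0627)[:,:2]*1000
a=(X-ctr)@u; b=(X-ctr)@w
for s in(1,-1):
    k=(s*b>19)&(a<86)&(a>20); v=cv2.fitLine(X[k].astype(np.float32),cv2.DIST_HUBER,0,.01,.01).ravel()
    print("plate",s,k.sum(),"ang",np.degrees(np.arctan2(v[1],v[0]))%180,"off",(v[2:]-ctr)@w,"at a",(v[2:]-ctr)@u)
e=X[a>85]; ee=(e-ctr)@u; print("end",np.sort(ee)[-12:])
E
```

```text
edges angle [np.float32(96.48), np.float32(95.99)] width 49.01206532434128 end a -213.3334024096178 end pts mean [ 560.12155913 -143.1715385 ] n 90
centre [ 569.46298641 -232.01855097] ang 96.235176
top 1 28 ang 97.54833 off 22.952214633774503 at a 23.13208807645181
top -1 28 ang 97.331154 off -24.15946265088145 at a 22.96533677550476
ends [-90.66124107  89.3122865 ]
side 1 22 ang 97.61982 off 24.92406300982102 at a 3.855449110721794
side -1 23 ang 97.77273 off -22.547791105598805 at a 7.972210211997649
ends [-89.52311751  89.90368188]
plate 1 24 ang 98.171616 off 25.73773850436281 at a 52.23704883633645
plate -1 23 ang 99.316376 off -22.515106444947076 at a 50.93903874789573
end [87.38870621 87.51394991 87.76300406 87.88682112 88.01016918 88.13305146
 88.25547115 88.86188211 88.98398881 89.10562728 89.46776591 89.58756393]
```

```bash
cat > ed.py <<'E'
from h import *
from scipy.ndimage import map_coordinates
ctr=np.array([569.5,-231.5]);u=np.array([np.cos(np.radians(97.5)),np.sin(np.radians(97.5))]); w=np.array([u[1],-u[0]])
def edge(n,p,z,s,aa):
    g=p.min(2).astype(float); out=[]   # min channel: alu high, wood (blue) low
    bs=np.arange(14,36,.25)
    for a in aa:
        X=np.array([np.r_[(ctr+u*a+w*s*b)/1000,z] for b in bs]); q=proj(n,X)
        v=map_coordinates(g,[q[:,1],q[:,0]],order=1); d=np.convolve(v,np.ones(9)/9,"same")
        k=np.argmax(np.abs(np.gradient(d))[6:-6])+6
        lo,hi=np.median(v[max(0,k-20):k-8]) if k>10 else v[0],np.median(v[k+8:k+20]); mid=(lo+hi)/2
        if abs(lo-hi)<40: continue
        cr=[i for i in range(max(k-12,0),min(k+12,len(v)-1)) if (v[i]-mid)*(v[i+1]-mid)<=0]
        if cr: i=min(cr,key=lambda i:abs(i-k)); out.append((a,s*(bs[i]+.25*(mid-v[i])/(v[i+1]-v[i]+1e-9))))
    return np.array(out)
def endp(n,p,z,s,b0=(-14,-7,0,7,14)):
    g=p.min(2).astype(float); r=[]; al=np.arange(78,102,.25)
    for b in b0:
        q=proj(n,[np.r_[(ctr+u*s*a+w*b)/1000,z] for a in al]); v=map_coordinates(g,[q[:,1],q[:,0]],order=1)
        d=np.convolve(v,np.ones(9)/9,"same"); k=np.argmax(np.abs(np.gradient(d))[6:-6])+6; r.append(s*al[k])
    return np.round(r,1)
def rep(name,n,p,z,aa):
    for s in(1,-1):
        e=edge(n,p,z,s,aa)
        if len(e)<5: print(name,s,"few",len(e)); continue
        for _ in range(3):
            c=np.polyfit(e[:,0],e[:,1],1); r=e[:,1]-np.polyval(c,e[:,0]); e=e[abs(r)<max(1,2*r.std())]
        print(name,"s",s,"n",len(e),"heading",round(97.5-np.degrees(np.arctan(c[0])),2),"off@50",round(np.polyval(c,50),2),"off@0",round(c[1],2),"rms",round(r.std(),2))
E
python3 - <<'E'
from ed import *
A=np.r_[np.arange(-84,-62,2),np.arange(46,86,2)]
for n in("top","side"):
    p=np.load(n+"0.npz")["p"]; rep("pack "+n,n,p,.003,A); print(endp(n,p,.003,1),endp(n,p,.003,-1))
p=np.load("side_m.npz")["p"]; rep("plate side","side",p,.0627,np.arange(25,86,2)); print(endp("side",p,.0627,1))
E
```

```text
pack top s 1 n 31 heading 97.56 off@50 24.57 off@0 24.63 rms 0.25
pack top s -1 n 31 heading 97.42 off@50 -25.52 off@0 -25.59 rms 0.21
[90.8 89.5 90.8 89.5 90. ] [-90.8 -92.  -91.  -90.8 -91.2]
pack side s 1 n 26 heading 97.46 off@50 27.4 off@0 27.36 rms 0.36
pack side s -1 n 31 heading 97.6 off@50 -24.1 off@0 -24.02 rms 0.22
[90.8 91.2 90.8 91.5 90.8] [-89.8 -90.5 -90.  -89.8 -90. ]
plate side s 1 n 31 heading 97.68 off@50 28.88 off@0 29.04 rms 0.27
plate side s -1 n 19 heading 97.84 off@50 -22.51 off@0 -22.21 rms 0.65
[91.  90.5 90.8 90.5 90.2]
  return _methods._mean(a, axis=axis, dtype=dtype,
  ret = ret.dtype.type(ret / rcount)
```

Sub-pixel edge fits: the plate is at 97.75° against the pack's 97.5°, about 1.7 mm too far in +x, with the ends agreeing within 0.5 mm. I'll correct that, then lower onto the box.

Emit:
drive_tool --targets '[0, -0.15, 0.2, 0, 0, 0.2, 0, -0.15, 0.5, 0, 0, 0.2, 0, -0.15, 0.8, 0, 0, 0.2, 0, -0.15, 0.9, 0, 0, 0.2, 0, -0.15, 0.9, 0, 0, 0.2, 0, -0.15, 0.9, 0, 0, 0.2]'

```text
time: 16.67
position: [0.5773, -0.289, 0.0163]
tool_rot: [0.658, 0.753, 0.004, -0.005]
ft_force: [-0.0, -0.7, 0.2]
grip_width: 0.0484
```

```bash
python3 look.py n side 280 190 400 310; python3 - <<'E' 2>/dev/null
from ed import *
f=np.load("side_n.npz");p=f["p"]; P=cloud("side",f["d"])
for z in(.053,.0545): rep("plate side","side",p,z,np.arange(25,86,2)); print(endp("side",p,z,1))
q=p.astype(int); m=((q.max(2)-q.min(2))<28)&(q.max(2)>150)&(P[...,0]>.5)&(P[...,0]<.63)&(P[...,1]>-.34)&(P[...,1]<-.1)&(P[...,2]>.044)&(P[...,2]<.07)
q=P[m]
for a in np.arange(-.34,-.12,.02):
    s=q[(q[:,1]>a)&(q[:,1]<a+.02)]
    if len(s): print(round(a,2),len(s),np.round(np.median(s,0),4))
E
```

```text
5
plate side s 1 n 31 heading 97.25 off@50 27.04 off@0 26.82 rms 0.23
plate side s -1 n 20 heading 97.3 off@50 -24.33 off@0 -24.5 rms 0.36
[91.  91.2 91.  91.5 90.8]
plate side s 1 n 31 heading 97.24 off@50 25.85 off@0 25.62 rms 0.23
plate side s -1 n 20 heading 97.36 off@50 -25.38 off@0 -25.51 rms 0.36
[90.5 90.5 90.2 90.2 91. ]
-0.24 78 [ 0.5681 -0.2259  0.0531]
-0.22 135 [ 0.5667 -0.21    0.0532]
-0.2 134 [ 0.5638 -0.19    0.0529]
-0.18 130 [ 0.5612 -0.1699  0.0527]
-0.16 104 [ 0.561  -0.1509  0.053 ]
```

View pics/side_n.png

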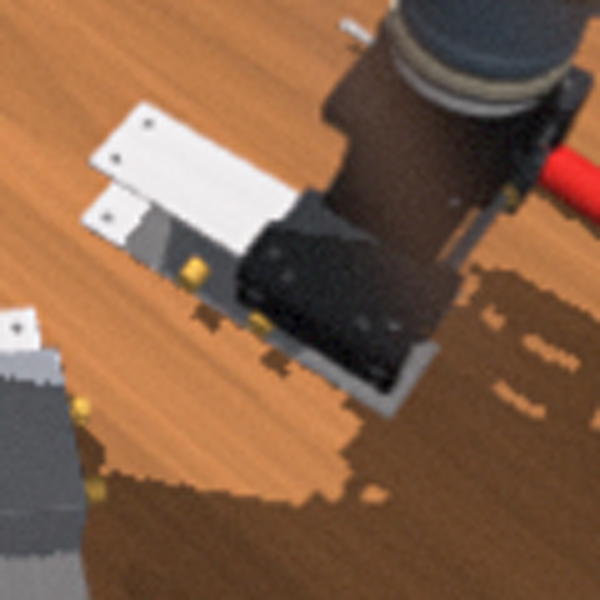

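The plate is 2 mm above the box and within 0.3° and about 0.5 mm. Next, the final trim and touch-down.

Emit:
drive_tool --targets '[0, 0.06, 0.04, 0, 0, -0.2, 0, 0.06, 0.1, 0, 0, -0.2, 0, 0.06, 0.14, 0, 0, -0.2, 0, 0.06, 0.17, 0, 0, -0.2, 0, 0.06, 0.17, 0, 0, -0.2]'

```text
time: 17.13
position: [0.5779, -0.2889, 0.0148]
tool_rot: [0.656, 0.755, 0.004, -0.005]
ft_force: [0.2, 0.2, 0.2]
grip_width: 0.0483
```

Emit:
drive_tool --targets '[0, 0, 0.03, 0, 0, 0, 0, 0, 0.05, 0, 0, 0, 0, 0, 0.05, 0, 0, 0]'

```text
time: 17.38
position: [0.5779, -0.289, 0.0145]
tool_rot: [0.656, 0.754, 0.004, -0.005]
ft_force: [-0.7, -0.4, 0.2]
grip_width: 0.0483
```

Emit:
drive_tool --targets '[0, 0, 0.03, 0, 0, 0, 0, 0, 0.05, 0, 0, 0, 0, 0, 0.05, 0, 0, 0]'

```text
time: 17.63
position: [0.578, -0.289, 0.0142]
tool_rot: [0.656, 0.754, 0.004, -0.004]
ft_force: [-0.2, 1.0, 2.1]
grip_width: 0.0482
```

Contact (Fz 2 N). I'll check alignment before releasing.

```bash
python3 look.py o side 280 190 400 310; python3 - <<'E' 2>/dev/null
from ed import *
f=np.load("side_o.npz");p=f["p"]; P=cloud("side",f["d"])
for z in(.051,): rep("plate side","side",p,z,np.arange(25,86,2)); print(endp("side",p,z,1))
rep("pack","side",p,.003,np.arange(46,86,2)); print(endp("side",p,.003,-1))
q=p.astype(int); m=((q.max(2)-q.min(2))<28)&(q.max(2)>150)&(P[...,0]>.5)&(P[...,0]<.63)&(P[...,1]>-.34)&(P[...,1]<-.1)&(P[...,2]>.044)&(P[...,2]<.07)
q=P[m]
for a in np.arange(-.34,-.12,.02):
    s=q[(q[:,1]>a)&(q[:,1]<a+.02)]
    if len(s): print(round(a,2),len(s),np.round(np.median(s,0),4))
E
```

```text
5
plate side s 1 n 31 heading 96.73 off@50 28.87 off@0 28.2 rms 0.28
plate side s -1 n 20 heading 96.76 off@50 -22.62 off@0 -23.27 rms 0.4
[92.  91.8 92.2 91.5 92.8]
pack 1 few 0
pack s -1 n 19 heading 96.06 off@50 -24.82 off@0 -26.08 rms 0.4
[-90.2 -83.5 -82.2 -81.8 -80.5]
-0.24 85 [ 0.5691 -0.2259  0.0521]
-0.22 134 [ 0.5674 -0.2098  0.0524]
-0.2 131 [ 0.5624 -0.19    0.0528]
-0.18 133 [ 0.5607 -0.1703  0.053 ]
-0.16 105 [ 0.561  -0.1509  0.0533]
```

View pics/side_o.png

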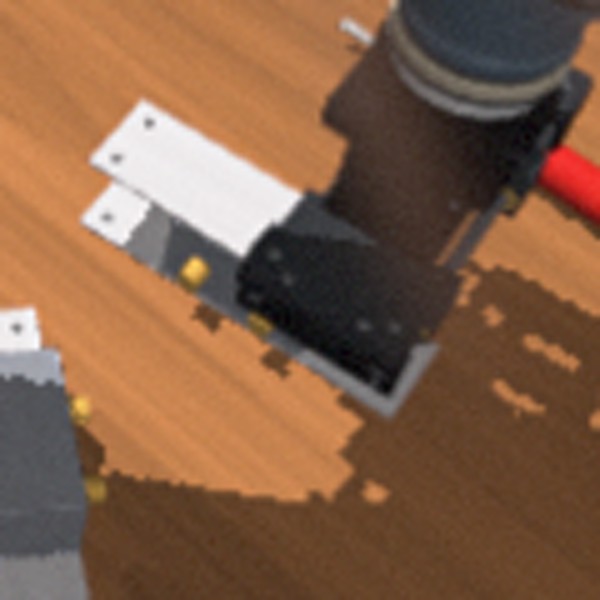

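The plate touched at the box's edge and pivoted about 0.9° in the pads. I'll relieve by 0.5 mm and let go, so it settles flat.

Emit:
drive_tool --targets '[0, 0, -0.05, 0, 0, 0, 0, 0, -0.05, 0, 0, 0, 0, 0, -0.05, 0, 0, 0]'

```text
time: 17.93
position: [0.578, -0.289, 0.0144]
tool_rot: [0.656, 0.754, 0.004, -0.005]
ft_force: [-0.2, -0.2, 1.3]
grip_width: 0.0482
```

Emit:
drive_tool --targets '[0, 0, 0, 0, 0, 0, 0, 0, 0, 0, 0, 0, 0, 0, 0, 0, 0, 0, 0, 0, 0, 0, 0, 0, 0, 0, 0, 0, 0, 0, 0, 0, 0, 0, 0, 0, 0, 0, 0, 0, 0, 0, 0, 0, 0, 0, 0, 0, 0, 0, 0, 0, 0, 0, 0, 0, 0, 0, 0, 0]' --grip -1

```text
time: 18.77
position: [0.5779, -0.2889, 0.0144]
tool_rot: [0.656, 0.754, 0.004, -0.005]
ft_force: [-0.0, -0.4, 0.5]
grip_width: 0.0871
```

```bash
python3 look.py p side 280 190 400 310; python3 - <<'E' 2>/dev/null
from ed import *
f=np.load("side_p.npz");p=f["p"]; P=cloud("side",f["d"])
for z in(.051,): rep("plate side","side",p,z,np.arange(25,86,2)); print(endp("side",p,z,1))
q=p.astype(int); m=((q.max(2)-q.min(2))<28)&(q.max(2)>150)&(P[...,0]>.5)&(P[...,0]<.63)&(P[...,1]>-.34)&(P[...,1]<-.1)&(P[...,2]>.044)&(P[...,2]<.07)
q=P[m]
for a in np.arange(-.34,-.12,.02):
    s=q[(q[:,1]>a)&(q[:,1]<a+.02)]
    if len(s): print(round(a,2),len(s),np.round(np.median(s,0),4))
E
```

```text
5
plate side s 1 n 31 heading 97.22 off@50 27.54 off@0 27.3 rms 0.27
plate side s -1 n 20 heading 97.79 off@50 -24.0 off@0 -23.74 rms 0.39
[91.  91.5 91.2 91.2 90.8]
-0.24 93 [ 0.5732 -0.2269  0.0518]
-0.22 134 [ 0.5664 -0.21    0.0513]
-0.2 133 [ 0.5642 -0.1901  0.0512]
-0.18 129 [ 0.5615 -0.1704  0.0514]
-0.16 107 [ 0.5609 -0.151   0.051 ]
-0.14 1 [ 0.5832 -0.1389  0.0497]
```

View pics/side_p.png

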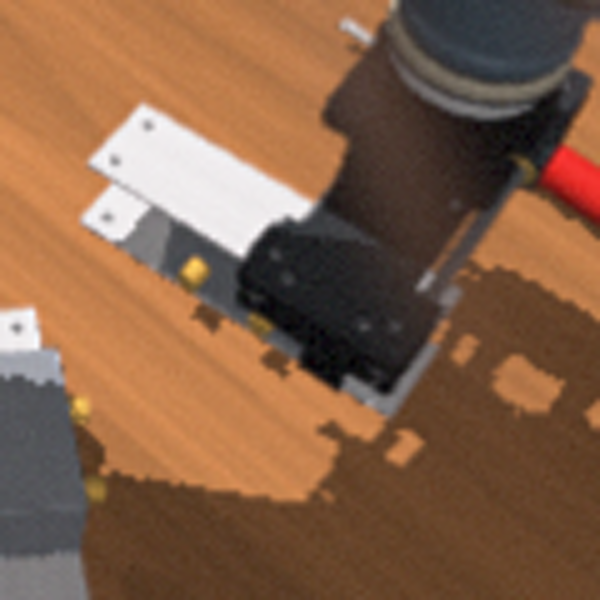

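The plate is flat (0.051 all along), heading 97.5° and lateral offset 1.7 against the pack's 1.7. Retreating straight up, then clear.

Emit:
drive_tool --targets '[0, 0, -0.5, 0, 0, 0, 0, 0, -1.5, 0, 0, 0, 0, 0, -3.5, 0, 0, 0, 0, 0, -6, 0, 0, 0, 0, 0, -9, 0, 0, 0, 0, 0, -12, 0, 0, 0, 4, 0, -14, 0, 0, 0, 8, 0, -15, 0, 0, 0, 12, 0, -15, 0, 0, 0, 16, 0, -15, 0, 0, 0, 20, 0, -15, 0, 0, 0, 24, 0, -15, 0, 0, 0]'

```text
time: 19.82
position: [0.5446, -0.0514, 0.1687]
tool_rot: [0.656, 0.754, 0.004, -0.004]
ft_force: [1.0, -0.5, 0.5]
grip_width: 0.087
```

Emit:
drive_tool --targets '[4, 0, 0, 0, 0, 0, 8, 0, 0, 0, 0, 0, 12, 0, 0, 0, 0, 0, 16, 0, 0, 0, 0, 0, 20, 0, 0, 0, 0, 0, 20, 0, 0, 0, 0, 0, 20, 0, 0, 0, 0, 0]'

```text
time: 20.4
position: [0.5168, 0.1471, 0.1707]
tool_rot: [0.654, 0.756, 0.004, -0.004]
ft_force: [0.3, -0.3, -0.4]
grip_width: 0.0869
```

```bash
python3 look.py q side 0 0 512 384; python3 look.py q top 0 0 512 384; python3 - <<'E' 2>/dev/null
from ed import *
for n in("side","top"):
    p=np.load(n+"_q.npz")["p"]; cv2.imwrite(f"pics/{n}_qq.png",cv2.resize(p[:,:,::-1],(800,600),interpolation=cv2.INTER_CUBIC))
    rep("plate "+n,n,p,.051,np.r_[-84:86:2]); print(endp(n,p,.051,1),endp(n,p,.051,-1))
    P=cloud(n,np.load(n+"_q.npz")["d"]); m=(P[...,2]>.04)&(np.hypot(P[...,0]-.5695,P[...,1]+.2315)<.1); q=P[m]; print(np.round(np.percentile(q[:,2],[5,50,95]),4), cv2.minAreaRect((q[:,:2]*1000).astype(np.float32)))
o=robot.get_obs();print(o["time"],o["position"],o["ft_force"])
E
```

```text
1
1
plate side s 1 n 80 heading 97.59 off@50 27.26 off@0 27.35 rms 0.31
plate side s -1 n 74 heading 98.08 off@50 -24.35 off@0 -23.84 rms 0.42
[90.8 91.2 90.  91.  90.5] [-90.  -89.5 -89.5 -90.  -89.5]
[0.0477 0.0513 0.0534] ((569.5042114257812, -231.272216796875), (54.5694465637207, 181.295654296875), 7.404217720031738)
plate top s 1 n 82 heading 97.69 off@50 24.83 off@0 25.0 rms 0.25
plate top s -1 n 82 heading 99.38 off@50 -28.1 off@0 -26.46 rms 1.67
[97.  98.  96.8 97.8 96.8] [-89.8 -91.  -90.  -91.5 -90.5]
[0.0475 0.0509 0.0543] ((569.1647338867188, -231.65682983398438), (51.48722457885742, 181.3943634033203), 7.729997634887695)
20.5 [0.51757851 0.1446345  0.17040384] [ 0.26920043 -0.38185432  0.3170688 ]
```

View pics/top_qq.png

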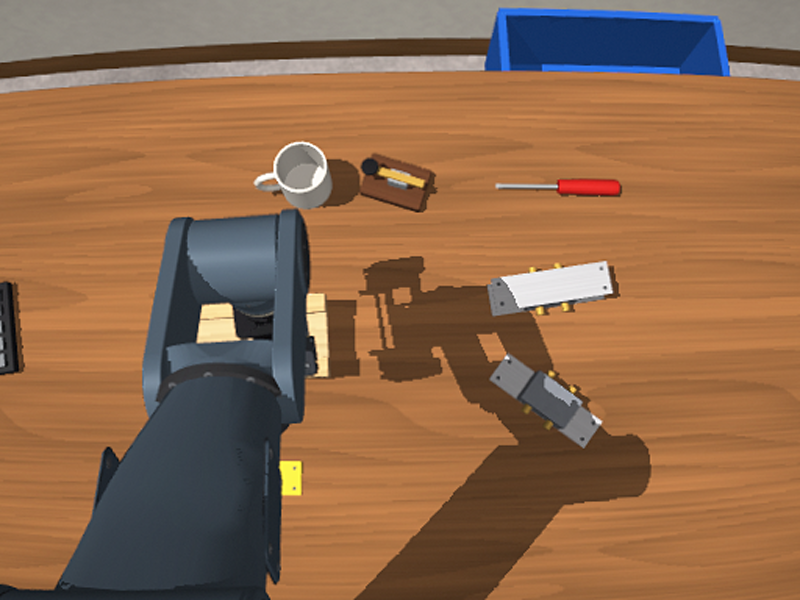

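View pics/side_qq.png

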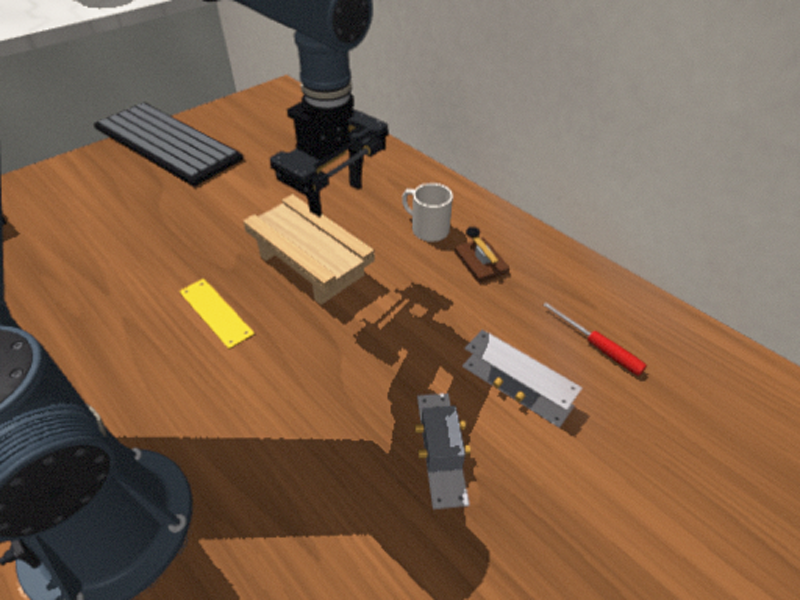

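The plate lies flat on the upper pack, at top view (550,287), with the outlines coinciding. The mug, key and screwdriver are where they were. Handing in.

```bash
python3 -c "
from rig import robot
print(robot.hand_in(), robot.get_obs()['time'])"
```

```text
the job is handed in; nothing more can be done
the job is handed in; nothing more can be done
```

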